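Gang-clamp maple bars in the bench press

ROBOT

A 6-joint arm with a two-finger parallel gripper is mounted at the origin on a cart in front of the work surface, level with it; the furniture and walls round the work are solid. World frame = base frame: x ahead of the robot, y to its left, z up, the work surface at z = 0. Lengths are in m, angles in rad, forces in N, time in s.
With the tool pointing down it reaches from about 0.3 to 0.775 m from the base axis. Payload 14.6 kg.
Tool frame: the origin (TCP) lies midway between the tips of the shut fingers; the grasp point (between the pads) lies 19 mm behind it; z points along the fingers, y is the line along which they close (so a half turn about z gives the same grasp; the last joint's range is limited). The gripper opens to 94 mm and grips with 3 to 60 N. Pads are 16 mm wide; open, the fingers measure 119 mm over their backs; the gripper's body (75 mm by 177 mm) begins 78 mm behind the grasp point.
Start: joints at [-0.067, 0.3, 1.521, -0, 1.321, -0.067], TCP at [0.55, -0, 0.205] pointing down, gripper open.
Joint ranges: [-3.03, 3.03], [-0.79, 2.21], [0.23, 2.52], [-1.04, 4.18], [0, 3.07], [-2.55, 2.55]. Speed limits (rad/s): [2.22, 2.22, 2.57, 3.14, 3.14, 3.14].

INTERFACE

Orientations are given as [roll, pitch, yaw] about the fixed x, y, z axes, in that order (R = Rz(yaw) Ry(pitch) Rx(roll)).
In Python, from station import telemetry, optics, ctrl gives the robot as it stands.
- The arm moves only by the tool carry_out, never from a script. Its argument "plan" is a list that holds one entry, the list of rows, each a list of 7 numbers: the shift along the tool's x, y, z in mm, then the turn, a rotation vector about the tool's x, y, z in rad, then the finger opening in mm, from 0 to 94. A call has 1 to 20 rows; each row shifts and turns the commanded pose from where the row before left it, along the tool's axes as they then stand; what a row does not reach is not made up. A row lasts 1/12 s, in which the tool goes at most 41.7 mm and 7.16 degrees, less where a joint would pass 70% of its speed; a pose out of reach is approached as far as the arm can. A call with a gripper value outside its range is refused whole. The fingers move at their own pace and stop on an object; "squeeze" is the grip in N (left out, the last holds). Time passes only in rows, so rows that do not move let the fingers close. It gives the time, the measured TCP pose, the force, the opening and the grip force at its end, in the units of the state.
- telemetry.get_obs(): the state, without advancing time (a new reading comes with each control period).
- optics.camera(name): name is "scene" or "side" or "wrist"; returns a dict with "pixels" (420x560x3 uint8, red, green, blue), "intrinsics" (3x3 intrinsics, pixels), "origin" and "rotation" of the camera in the world. Camera axes: x right, y down, z forward; pixel columns grow to the right and rows downward; lengths in m; the calibration is good to about 2 mm. The wrist camera is an equidistant fisheye: a pixel r from the principal point sees the ray r / f radians off the axis. A picture is of the moment at which its call begins. There is no depth.
- ctrl.hand_in(): hands the job in; it is judged then, once.
The state is a dict: "time_s": time; "qpos": joint angles; "joint_vel": joint speeds; "tau": joint torques, N m; "ee_pos": TCP position; "eef_rot": TCP orientation; "force": force on the tool from outside, world axes, zero at the start; "moment": the same for the moment, N m; "grip_width": finger opening in m; "grip_force": force on a finger pad.
Only numpy, scipy, OpenCV 4.12 (cv2) and the standard library are available. Lean on these libraries where they do the work, as an engineer would, in place of code of your own. Each camera call takes 0.05 s, during which the arm holds its last target. There are 200 camera calls.

TASK

Get the loose maple bars ready to be trimmed as one batch: crank the press's jaw fully open, lay every maple bar flat on the bed, side by side in one straight row against the fence with their far ends flush against the end stop, then crank the jaw shut until it holds the whole row tight. Let go of the crank and leave everything else where it is.

Things in the scene. Friction and masses are not known exactly. Their poses are not given: they have to be found in the camera images.
- press: a small clamping press fixed to the cart: a plywood bed, top 12 mm above the cart, x -40 to +58, y -117 to +115 mm in its frame (x = away from the robot, y = to the left, the way the jaw opens). Origin on the cart top under the bed. At the left end a grey gearbox (x -40 to +36, y +45 to +113 mm, top 38 mm above the cart) carries the crank, its axis at x=0, y=+79 mm.
- press_corner (a point): inner corner of the press, at bed height, where fence and end-stop faces meet (x=+40, y=-100, z=+12 mm in the press frame, same axes). The steel fence, 22 mm high and 15 mm thick, runs from here 60 mm towards the robot along the right edge; the aluminium end stop, 12 mm high and 15 mm thick, runs from here 141 mm to the left along the far edge. The near side is open.
- jaw_face (a point): a point on the jaw face that looks at the fence (x=0 in the press frame, 24 mm above the cart); axes as the press, so bars held between fence and jaw lie on its -y side
- press_jaw (a joint): the wooden jaw of the press: gap in m between the fence face and the jaw face; 0 = shut on the fence, 0.122 = fully open (end of travel). The jaw is 18 mm thick, spans x -25 to +37 mm of the press frame and reaches 36 mm above the cart. It moves only through the crank and stays where it is left.
- press_crank (a joint): angle of the crank (rad), seen from above counter-clockwise positive; geared to the jaw: the gap changes by 8 mm per rad (about 50 mm a turn); clockwise closes the jaw, counter-clockwise opens it; 15.25 = fully open, the knob then points along +y of the press. It needs about 3 N at the knob to turn freely and holds the jaw by its own friction.
- knob_grip (a point): middle of the black knob on the crank: an upright cylinder 20 mm across and 30 mm high that spins freely on its pin, on a 35 mm arm; the point is on its axis 64 mm above the cart (knob from 48 to 78 mm; the 12 mm wide steel arm beneath it lies from 40 to 47 mm)
- bar0_mid (a point): a plain maple bar, 74 mm long (its y axis), 18 mm wide (its x axis), 14 mm high, about 30 g, one of two to four that lie flat on the cart in front of the press; the point is its centre, 7 mm above what it lies on. None if absent.
- bar1_mid (a point): a plain maple bar, 74 mm long (its y axis), 18 mm wide (its x axis), 14 mm high, about 30 g, one of two to four that lie flat on the cart in front of the press; the point is its centre, 7 mm above what it lies on. None if absent.
- bar2_mid (a point): a plain maple bar, 74 mm long (its y axis), 18 mm wide (its x axis), 14 mm high, about 30 g, one of two to four that lie flat on the cart in front of the press; the point is its centre, 7 mm above what it lies on. None if absent.
- bar3_mid (a point): a plain maple bar, 74 mm long (its y axis), 18 mm wide (its x axis), 14 mm high, about 30 g, one of two to four that lie flat on the cart in front of the press; the point is its centre, 7 mm above what it lies on. None if absent.
- tape: a roll of yellow masking tape, 50 mm across and 19 mm high, lying flat; origin under its centre
- rosewood_caul: a dark rosewood caul 90 x 18 x 25 mm, a bystander; origin under its centre, long axis = its y. It lies between a fixed stack of boards (world x 0.25 to 0.37, y -0.40 to 0.14 m, 144 mm high) and a fixed blue bin (x 0.46 to 0.64, y -0.24 to 0.00 m, 160 mm high)
- lining_dark: a dark reddish kerfed strip 118 x 14 x 16 mm behind the press, a bystander; origin under its centre, long axis = its y
- lining_pale: a pale kerfed strip 122 x 14 x 16 mm behind the press, a bystander; origin under its centre, long axis = its y. Between it and the press a fixed pipe, 40 mm thick, passes overhead along world y at x=0.645, 0.59 m above the cart; at its right end it bends down and slants to the cart side near x=0.57, y=-0.38 m

How it is judged:
On the way:
1. the jaw has been cranked fully open (gap over 114 mm of 122) (value of joint press_jaw above 0.114 m), for 0.2 s.
At the end, for the whole second after the job is handed in: Every bar that is present lies flat on the bed between fence and jaw (centre 3 to 11 mm above the bed), its long axis within 0.06 rad of the press's x axis and its far end within 3.5 mm of the end stop, at rest; the jaw presses on the row with more than 2 N (contact force between press_jaw and anything else above 2 N and x of bar0_mid in the frame of press_corner between -0.0405 and -0.034 m and z of bar0_mid in the frame of press_corner between 0.003 and 0.011 m and y of each of bar0_mid, bar1_mid, bar2_mid, bar3_mid in the frame of press_corner above 0.005 m and y of each of bar0_mid, bar1_mid, bar2_mid, bar3_mid in the frame of jaw_face below -0.005 m and angle between the y axis of each of bar0_mid, bar1_mid, bar2_mid, bar3_mid and the x axis of press, either way round below 0.06 rad and linear speed of each of bar0, bar1, bar2, bar3 below 0.02 m/s and x of bar1_mid in the frame of press_corner between -0.0405 and -0.034 m and z of bar1_mid in the frame of press_corner between 0.003 and 0.011 m and x of bar2_mid in the frame of press_corner between -0.0405 and -0.034 m and z of bar2_mid in the frame of press_corner between 0.003 and 0.011 m and x of bar3_mid in the frame of press_corner between -0.0405 and -0.034 m and z of bar3_mid in the frame of press_corner between 0.003 and 0.011 m); the robot touches nothing.
It fails at once if tape is shifted by more than 4 cm (distance of tape from where it was at the start of the episode above 0.04 m).
It fails at once if rosewood_caul is shifted by more than 4 cm (distance of rosewood_caul from where it was at the start of the episode above 0.04 m).
It fails at once if lining_dark is shifted by more than 4 cm (distance of lining_dark from where it was at the start of the episode above 0.04 m).
It fails at once if lining_pale is shifted by more than 4 cm (distance of lining_pale from where it was at the start of the episode above 0.04 m).
Of bar0, bar1, bar2, bar3 only 2 to 4 are there at a start; the rules pass over those that are not, and their reading is None.
At some moment in a run one of bar0, bar1, bar2, bar3 may be knocked a few centimetres aside while the robot is not near it.
Once in a run the grip may slacken for a moment while it holds something.
It also fails if it takes over 210 s, if anything falls off the work surface, if the arm or the gripper's body presses on something with over 40 N, if the wrist force passes 120 N, or if a joint passes its speed limit or range.

## Working session

There is one attempt and no reset: what is moved stays moved. The work goes in short steps, Python scripts to look and compute and a tool call to move; the robot and the scene stay as the last step left them, time stands still between calls to the robot, and variables do not carry over. Pictures are saved under pics/ and viewed, at most 14 in all, crops included, and the job is handed in when it is done.

Besides the shell and the picture viewer there is one more tool, called after ">>>" as name([rows], argument=value, ...), one row to a line, values as JSON. carry_out: Moves the arm, as the interface text tells. Its arguments: {"type":"object","properties":{"plan":{"type":"array","items":{"type":"array","items":{"type":"array","items":{"type":"number"}}}},"squeeze":{"type":"number"}},"required":["plan"]}

```bash
mkdir -p pics; cat > h.py <<'E'
import numpy as np, cv2
from scipy.spatial.transform import Rotation as R
from station import telemetry, optics, ctrl
def snap(cam,name,crop=None,scale=1):
    c=optics.camera(cam); im=c["pixels"][:,:,::-1]
    np.savez('pics/'+name+'.npz',**{k:np.array(v) for k,v in c.items()})
    if crop: x0,y0,x1,y1=crop; im=im[y0:y1,x0:x1]
    if scale!=1: im=cv2.resize(im,None,fx=scale,fy=scale,interpolation=cv2.INTER_CUBIC)
    cv2.imwrite('pics/'+name+'.png',im); return c
def load(name): return dict(np.load('pics/'+name+'.npz'))
def crop(name,out,box,scale):
    im=cv2.imread('pics/'+name+'.png'); x0,y0,x1,y1=box
    cv2.imwrite('pics/'+out+'.png',cv2.resize(im[y0:y1,x0:x1],None,fx=scale,fy=scale,interpolation=cv2.INTER_CUBIC))
def ray(c,u,v,fish=False):
    K=c["intrinsics"]; x=(u-K[0,2])/K[0,0]; y=(v-K[1,2])/K[1,1]
    if fish:
        r=np.hypot(x,y); d=np.array([x*np.sinc(r/np.pi),y*np.sinc(r/np.pi),np.cos(r)])
    else: d=np.array([x,y,1.])
    return c["rotation"]@d
def onz(c,u,v,z,fish=False):
    d=ray(c,u,v,fish); o=c["origin"]; return (o+d*(z-o[2])/d[2])
def proj(c,P,fish=False):
    K=c["intrinsics"]; p=c["rotation"].T@(np.asarray(P)-c["origin"])
    if fish:
        t=np.arctan2(np.hypot(p[0],p[1]),p[2]); q=p[:2]/np.hypot(p[0],p[1])*t
    else: q=p[:2]/p[2]
    return np.array([K[0,0]*q[0]+K[0,2],K[1,1]*q[1]+K[1,2]])
E
python3 - <<'E'
from h import *
s=telemetry.get_obs(); print({k:np.round(v,3) for k,v in s.items()})
for n in ["scene","side","wrist"]:
    c=snap(n,n+"0"); print(n,c["intrinsics"].round(1).tolist(),c["origin"].round(3),c["rotation"].round(3).tolist())
a=[cv2.imread('pics/%s0.png'%n) for n in("scene","side")]
E
```

```text
{'time_s': np.float64(0.0), 'qpos': array([-0.067,  0.3  ,  1.522,  0.   ,  1.321, -0.067]), 'joint_vel': array([-0.002,  0.002,  0.001, -0.001, -0.   ,  0.001]), 'tau': array([-2.0000e-03, -5.3181e+01, -3.5274e+01,  7.1000e-02,  2.4000e-02,
       -0.0000e+00]), 'ee_pos': array([0.55 , 0.   , 0.205]), 'eef_rot': array([-3.14 , -0.   ,  1.571]), 'force': array([-0.531,  0.425, -0.395]), 'moment': array([ 0.015,  0.015, -0.057]), 'grip_force': np.float64(0.0), 'grip_width': np.float64(0.094)}
scene [[487.3, 0.0, 279.8], [0.0, 487.3, 204.2], [0.0, 0.0, 1.0]] [-0.022  0.592  0.492] [-2.07, -0.018, -2.3]
side [[470.7, 0.0, 280.3], [0.0, 470.7, 215.1], [0.0, 0.0, 1.0]] [0.935 0.964 0.541] [-2.014, -0.012, 2.792]
wrist [[325.2, 0.0, 279.3], [0.0, 325.2, 208.9], [0.0, 0.0, 1.0]] [0.55  0.083 0.382] [2.854, 0.002, 0.0]
```

View pics/scene0.png

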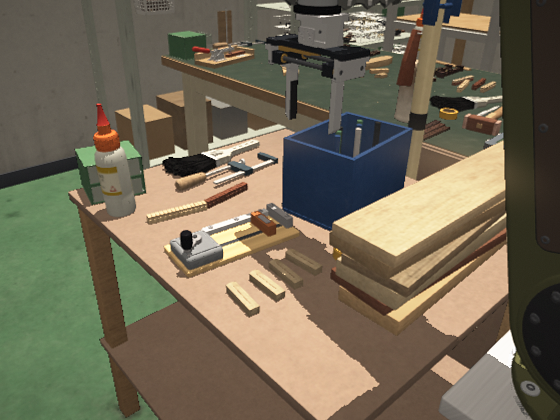

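View pics/wrist0.png

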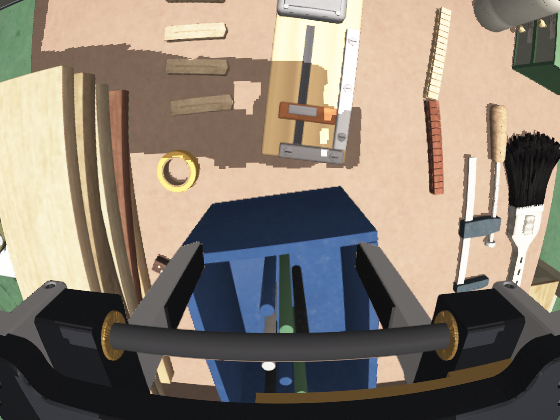

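```bash
python3 - <<'E'
s=open('h.py').read()
s=s.replace('''    np.savez(''','''    c["rotation"]=R.from_euler("xyz",c["rotation"]).as_matrix()
    np.savez(''')
open('h.py','w').write(s)
E
python3 - <<'E'
from h import *
c=load("wrist0"); c["rotation"]=R.from_euler("xyz",c["rotation"]).as_matrix()
for u,v,z in [(196,31,.014),(197,66,.014),(202,104,.014),(178,171,.02),(318,153,.022),(310,5,.038)]: print(u,v,onz(c,u,v,z,True).round(3))
E
```

```text
196 31 [0.455 0.186 0.014]
197 66 [0.456 0.143 0.014]
202 104 [0.462 0.098 0.014]
178 171 [0.431 0.022 0.02 ]
318 153 [0.593 0.042 0.022]
310 5 [0.582 0.205 0.038]
```

>>> carry_out([
  [[30,0,-10,0,0,0,94],[30,0,-10,0,0,0,94],[30,0,-10,0,0,0,94],[30,0,-10,0,0,0,94],[30,0,-10,0,0,0,94],[30,0,-10,0,0,0,94],[10,0,0,0,0,0,94],[0,0,0,0,0,0,94],[0,0,0,0,0,0,94],[0,0,0,0,0,0,94]],
])

```text
time_s: 0.98
ee_pos: [0.55, 0.1887, 0.2647]
eef_rot: [-3.14, 0.001, 1.57]
force: [0.6, -0.3, 0.2]
grip_width: 0.0941
grip_force: 0.0
```

```bash
python3 - <<'E'
from h import *
c=snap("wrist","w1",scale=1.4); print(c["origin"],telemetry.get_obs()["ee_pos"])
E
```

```text
[0.55056708 0.27199217 0.44198027] [0.55003023 0.18857811 0.26485986]
```

View pics/w1.png

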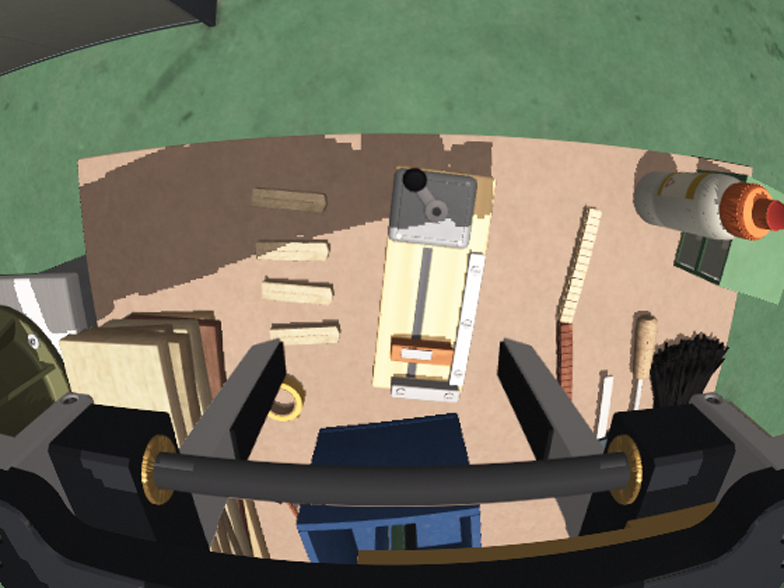

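```bash
python3 - <<'E'
from h import *
crop("w1","w1p",(360,140,510,410),2.2)
crop("w1","w1b",(235,170,355,360),3)
E
```

```text
(no output)
```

View pics/w1p.png

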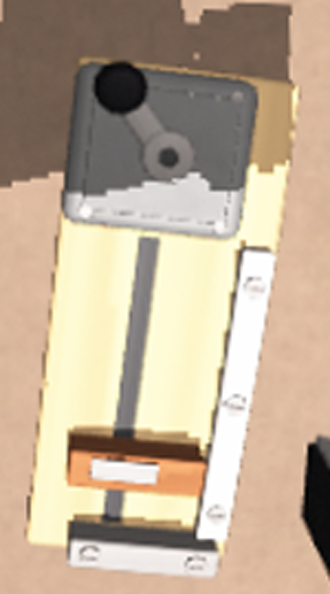

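View pics/w1b.png

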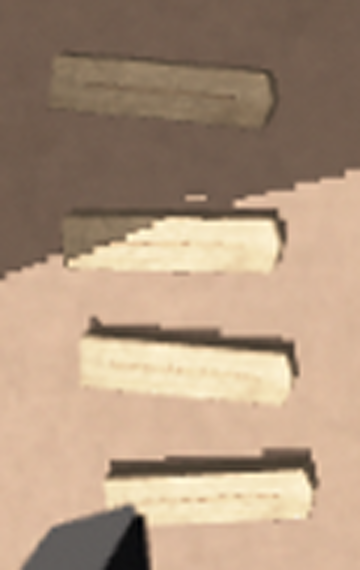

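```bash
cat > fit.py <<'E'
from h import *
from scipy.optimize import least_squares
c=load("w1")
P=[((58,115,12),(297,85)),((-40,-117,12),(28,543)),((36,45,38),(238,238)),((40,41,24),(245,248)),((55,41,24),(275,252)),((-20,-115,34),(70,569)),((-20,-100,34),(70,540)),((40,-115,34),(217,577)),((0,79,47),(168,157))]
obs=np.array([((u/2.2+360)/1.4,(v/2.2+140)/1.4) for _,(u,v) in P]); X=np.array([p for p,_ in P])/1e3
def world(q,X): return np.atleast_2d(X)@R.from_euler("z",q[2]).as_matrix().T+[q[0],q[1],0]
f=lambda q:(np.array([proj(c,p,True) for p in world(q,X)])-obs).ravel()
r=least_squares(f,[.585,.15,-.08],loss="soft_l1")
q=r.x; print("press",q.round(4)); print((r.fun.reshape(-1,2)).round(1).tolist())
np.save("press.npy",q)
def pin(w): w=np.array(w)-[q[0],q[1],0]; return R.from_euler("z",-q[2]).as_matrix()@w
k=onz(c,*((np.array([121,88])/2.2+[360,140])/1.4),.078,True); print("knob",k.round(4),"press",pin(k).round(4))
j=onz(c,*((np.array([70,478])/2.2+[360,140])/1.4),.036,True);print("jaw fence side top",pin(j).round(4))
j=onz(c,*((np.array([70,455])/2.2+[360,140])/1.4),.036,True);print("jaw open side top",pin(j).round(4))
E
cat > bars.py <<'E'
from h import *
c=load("w1")
# near-end top corners, far-end top corners (crop px /3 + (235,170), /1.4), height 14
B=[((52,58),(48,107),(268,72),(266,128)),((64,214),(66,266),(280,218),(276,272)),((80,335),(80,386),(293,352),(283,404)),((107,482),None,(312,468),(306,518))]
for b in B:
    p=[None if k is None else onz(c,*((np.array(k)/3+[235,170])/1.4),.014,True)[:2] for k in b]
    if p[1] is None: p[1]=p[0]+p[3]-p[2]
    p=np.array(p); n=(p[0]+p[1])/2; f=(p[2]+p[3])/2; d=f-n
    print("mid",((n+f)/2).round(4),"yaw",np.arctan2(d[1],d[0]).round(3),"len",np.hypot(*d).round(4),"wid",np.hypot(*(p[0]-p[1])).round(4),np.hypot(*(p[2]-p[3])).round(4))
E
python3 fit.py; python3 bars.py
```

```text
press [ 0.5808  0.1505 -0.0942]
[[0.7, -1.5], [0.1, 1.1], [0.7, 1.9], [-0.7, -0.2], [0.5, -0.3], [-0.1, -0.1], [0.9, 0.2], [-6.6, 0.2], [-0.7, -0.4]]
knob [0.5688 0.2571 0.078 ] press [-0.022  0.105  0.078]
jaw fence side top [-0.0243 -0.0675  0.036 ]
jaw open side top [-0.0253 -0.0564  0.036 ]
mid [0.4506 0.2369] yaw -0.11 len 0.0717 wid 0.016 0.0178
mid [0.4528 0.1875] yaw -0.037 len 0.0714 wid 0.0174 0.0178
mid [0.4547 0.1445] yaw -0.086 len 0.0711 wid 0.0179 0.0184
mid [0.4597 0.0978] yaw 0.082 len 0.0721 wid 0.0185 0.0185
```

>>> carry_out([
  [[23,6,20,0,0,0,70],[23,6,25,0,0,0,70],[23,6,25,0,0,0,70],[0,0,30,0,0,0,70],[0,0,30,0,0,0,70],[0,0,30,0,0,0,70],[0,0,25,0,0,0,70],[0,0,17,0,0,0,70],[0,0,10,0,0,0,70],[0,0,0,0,0,0,70],[0,0,0,0,0,0,70],[0,0,0,0,0,0,0],[0,0,0,0,0,0,0],[0,0,0,0,0,0,0],[0,0,0,0,0,0,0],[0,0,0,0,0,0,0],[0,0,0,0,0,0,0],[0,0,0,0,0,0,0]],
], squeeze=20)

```text
time_s: 2.53
ee_pos: [0.568, 0.259, 0.0535]
eef_rot: [3.142, -0.0, 1.571]
force: [-0.3, -0.8, -0.1]
grip_width: 0.0268
grip_force: 0.0
```

```bash
python3 - <<'E'
from h import *
c=snap("wrist","w2"); print(telemetry.get_obs()["ee_pos"])
E
```

```text
[0.56799202 0.25903663 0.05351082]
```

View pics/w2.png

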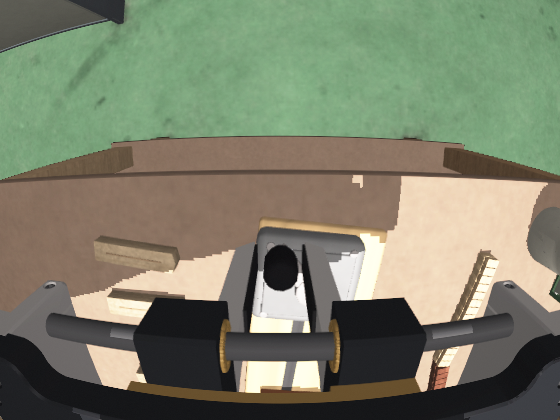

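>>> carry_out([
  [[0,0,0,0,0,0,0],[0,0,0,0,0,0,0],[0,0,0,0,0,0,0]],
])

```text
time_s: 2.83
ee_pos: [0.5681, 0.259, 0.0535]
eef_rot: [3.141, -0.0, 1.571]
force: [1.4, 0.2, 0.7]
grip_width: 0.0195
grip_force: 20.0
```

```bash
cat > circ.py <<'E'
import sys
from h import *
# start angle (world), step, n, centre from press fit
q=np.load("press.npy"); C=np.array([q[0]-np.sin(q[2])*.079,q[1]+np.cos(q[2])*.079])
e=telemetry.get_obs()["ee_pos"][:2]; a0=np.arctan2(*(e-C)[::-1]); print("centre",C.round(4),"r",np.hypot(*(e-C)).round(4),"ang",a0.round(3))
a0=float(sys.argv[1]) if sys.argv[1]!="-" else a0
st,n=float(sys.argv[2]),int(sys.argv[3])
a=a0+st*np.arange(n+1); p=35*np.c_[np.sin(a),np.cos(a)]
print(np.diff(p,axis=0).round(1).tolist(), "end ang",a[-1])
E
python3 circ.py - 0.32 20
```

```text
centre [0.5883 0.2291] r 0.036 ang 2.165
[[-7.6, -8.1], [-9.8, -5.3], [-11.0, -2.0], [-11.0, 1.6], [-10.0, 5.0], [-7.9, 7.9], [-5.0, 10.0], [-1.6, 11.0], [1.9, 11.0], [5.3, 9.8], [8.1, 7.7], [10.1, 4.7], [11.1, 1.3], [10.9, -2.2], [9.7, -5.6], [7.4, -8.3], [4.4, -10.2], [1.0, -11.1], [-2.6, -10.9], [-5.8, -9.5]] end ang 8.564752661359874
```

>>> carry_out([
  [[-7.6,-8.1,0,0,0,0,0],[-9.8,-5.3,0,0,0,0,0],[-11,-2,0,0,0,0,0],[-11,1.6,0,0,0,0,0],[-10,5,0,0,0,0,0]],
])

```text
time_s: 3.25
ee_pos: [0.5602, 0.2101, 0.0536]
eef_rot: [3.138, -0.002, 1.571]
force: [14.4, 14.5, -10.9]
grip_width: 0.0196
grip_force: 20.0
```

```bash
python3 - <<'E'
from h import *
c=snap("wrist","w3"); 
E
python3 circ.py - 0.32 1
```

```text
centre [0.5883 0.2291] r 0.0337 ang -2.498
[[-7.7, 8.0]] end ang -2.1783253428475997
```

View pics/w3.png

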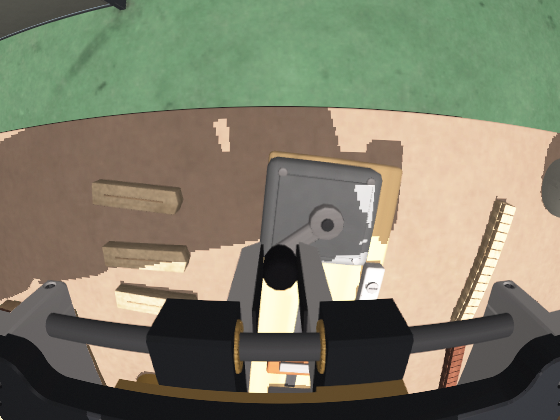

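>>> carry_out([
  [[-7.9,7.9,0,0,0,0,0],[-5.0,10.0,0,0,0,0,0],[-1.6,11.0,0,0,0,0,0],[1.9,11.0,0,0,0,0,0],[5.3,9.8,0,0,0,0,0],[8.1,7.7,0,0,0,0,0],[10.1,4.7,0,0,0,0,0],[11.1,1.3,0,0,0,0,0],[10.9,-2.2,0,0,0,0,0],[9.7,-5.6,0,0,0,0,0],[7.4,-8.3,0,0,0,0,0],[4.4,-10.2,0,0,0,0,0],[1.0,-11.1,0,0,0,0,0],[-2.6,-10.9,0,0,0,0,0],[-5.8,-9.5,0,0,0,0,0]],
])

```text
time_s: 4.55
ee_pos: [0.5648, 0.2566, 0.0535]
eef_rot: [3.14, 0.0, 1.572]
force: [10.8, -6.9, -4.2]
grip_width: 0.0191
grip_force: 20.0
```

```bash
python3 circ.py 8.565 0.32 17
```

```text
centre [0.5883 0.2291] r 0.0361 ang 2.276
[[-8.5, -7.2], [-10.4, -4.1], [-11.1, -0.7], [-10.8, 2.9], [-9.3, 6.1], [-6.9, 8.7], [-3.8, 10.5], [-0.3, 11.1], [3.2, 10.7], [6.4, 9.1], [8.9, 6.7], [10.6, 3.5], [11.2, 0.0], [10.6, -3.5], [9.0, -6.6], [6.4, -9.1], [3.2, -10.7]] end ang 14.004999999999999
```

>>> carry_out([
  [[-8.5,-7.2,0,0,0,0,0],[-10.4,-4.1,0,0,0,0,0],[-11.1,-0.7,0,0,0,0,0],[-10.8,2.9,0,0,0,0,0],[-9.3,6.1,0,0,0,0,0],[-6.9,8.7,0,0,0,0,0],[-3.8,10.5,0,0,0,0,0],[-0.3,11.1,0,0,0,0,0],[3.2,10.7,0,0,0,0,0],[6.4,9.1,0,0,0,0,0],[8.9,6.7,0,0,0,0,0],[10.6,3.5,0,0,0,0,0],[11.2,0,0,0,0,0,0],[10.6,-3.5,0,0,0,0,0],[9,-6.6,0,0,0,0,0],[6.4,-9.1,0,0,0,0,0],[3.2,-10.7,0,0,0,0,0],[0,0,0,0,0,0,0],[0,0,0,0,0,0,0],[0,0,0,0,0,0,0]],
])

```text
time_s: 6.22
ee_pos: [0.5925, 0.2657, 0.0536]
eef_rot: [3.14, -0.001, 1.571]
force: [4.1, 3.1, -1.9]
grip_width: 0.0194
grip_force: 20.0
```

>>> carry_out([
  [[0,0,0,0,0,0,60],[0,0,0,0,0,0,60],[0,0,0,0,0,0,60],[0,0,0,0,0,0,60],[0,0,-20,0,0,0,60],[0,0,-30,0,0,0,60],[0,0,-30,0,0,0,60],[-20,-15,-30,0,0,0,60],[-20,-15,-30,0,0,0,60],[-20,-15,-30,0,0,0,60],[-25,-15,-30,0,0,0,60],[-25,-15,-30,0,0,0,60],[0,-15,-15,0,0,0,60],[0,0,0,0,0,0,60]],
])

```text
time_s: 7.38
ee_pos: [0.5017, 0.1545, 0.3027]
eef_rot: [3.135, -0.002, 1.57]
force: [0.0, 0.6, 1.6]
grip_width: 0.06
grip_force: 0.0
```

>>> carry_out([
  [[0,0,0,0,0,0.12,36],[0,0,0,0,0,0.12,36],[0,0,0,0,0,0.12,36],[0,0,0,0,0,0.12,36],[0,0,0,0,0,0.12,36],[0,0,0,0,0,0.12,36],[0,0,0,0,0,0.12,36],[0,0,0,0,0,0.12,36],[0,0,0,0,0,0.12,36],[0,0,0,0,0,0.12,36],[0,0,0,0,0,0.12,36],[0,0,0,0,0,0.12,36],[0,0,0,0,0,0.12,36],[0,0,0,0,0,0.1,36],[0,0,0,0,0,0,36],[0,0,0,0,0,0,36]],
])

```text
time_s: 8.72
ee_pos: [0.5024, 0.1555, 0.2972]
eef_rot: [3.141, 0.001, -0.086]
force: [0.0, 0.9, -0.0]
grip_width: 0.0362
grip_force: 0.0
```

```bash
python3 - <<'E'
from h import *
c=snap("wrist","w4",scale=1.4); s=telemetry.get_obs();print(c["origin"],s["ee_pos"],s["eef_rot"],s["qpos"].round(2))
E
```

```text
[0.58554107 0.14877582 0.47445603] [0.5023965  0.15541094 0.29742158] [ 3.14128487e+00  1.03994183e-03 -8.52150426e-02] [0.23 0.19 1.44 0.   1.51 1.89]
```

View pics/w4.png

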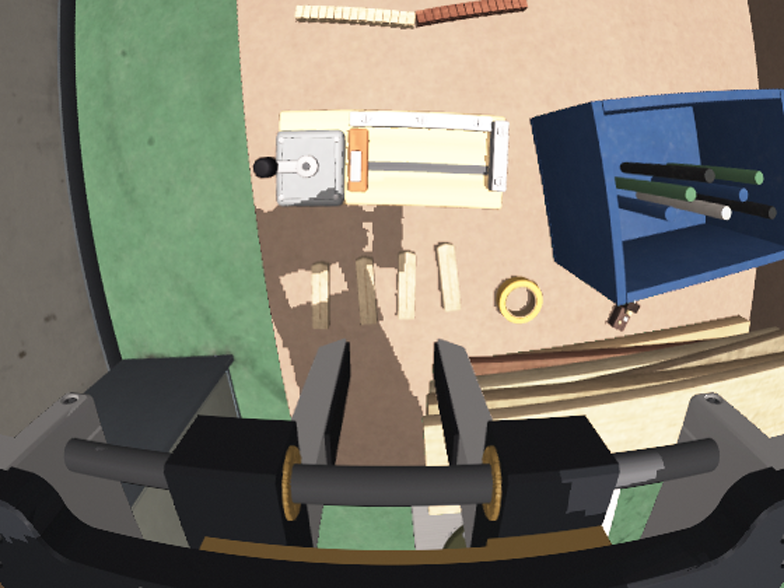

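```bash
python3 - <<'E'
from h import *
crop("w4","w4b",(295,230,480,340),4.2)
E
```

```text
(no output)
```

View pics/w4b.png

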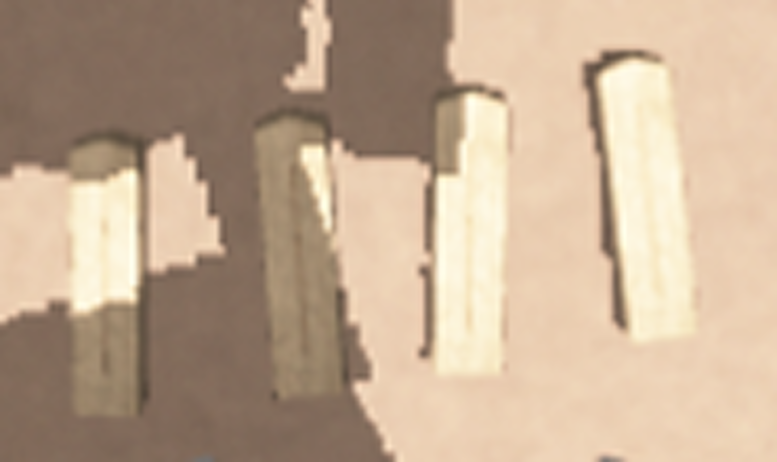

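```bash
cat > bars2.py <<'E'
from h import *
q=np.load("press.npy")
def meas(name,B,off,sc,base=1.4):
    c=load(name)
    for b in B:
        p=np.array([onz(c,*((np.array(k)/sc+off)/base),.014,True)[:2] for k in b])
        f=(p[0]+p[1])/2; n=(p[2]+p[3])/2; d=f-n
        print("mid",((n+f)/2).round(4),"yaw",np.arctan2(d[1],d[0]).round(3),"len",np.hypot(*d).round(4),"wid",np.hypot(*(p[0]-p[1])).round(4),np.hypot(*(p[2]-p[3])).round(4))
E
python3 - <<'E'
from bars2 import *
meas("w4",[((70,146),(138,146),(138,415),(73,415)),((256,122),(327,118),(343,388),(275,397)),((437,98),(508,98),(500,375),(435,375)),((598,70),(665,60),(694,335),(630,340))],[295,230],4.2)
c=load("w4")
X=np.array([[40,-100,24],[40,41,24],[-40,-117,12],[58,115,12],[-40,113,38],[0,114,78],[-20,-100,34],[-40,45,12]])/1e3
W=X@R.from_euler("z",q[2]).as_matrix().T+[q[0],q[1],0]
im=cv2.imread('pics/w4.png')
for w in W: cv2.drawMarker(im,tuple(int(k) for k in (proj(c,w,True)*1.4).round()),(0,0,255),cv2.MARKER_CROSS,9,1)
cv2.imwrite('pics/ov.png',cv2.resize(im[90:220,240:520],None,fx=2.8,fy=2.8))
E
```

```text
mid [0.4497 0.2365] yaw -0.126 len 0.0717 wid 0.0172 0.0172
mid [0.4519 0.186 ] yaw -0.039 len 0.0716 wid 0.0176 0.0177
mid [0.4534 0.1431] yaw -0.093 len 0.0723 wid 0.0175 0.0167
mid [0.4588 0.098 ] yaw 0.057 len 0.0714 wid 0.0168 0.0166
```

View pics/ov.png

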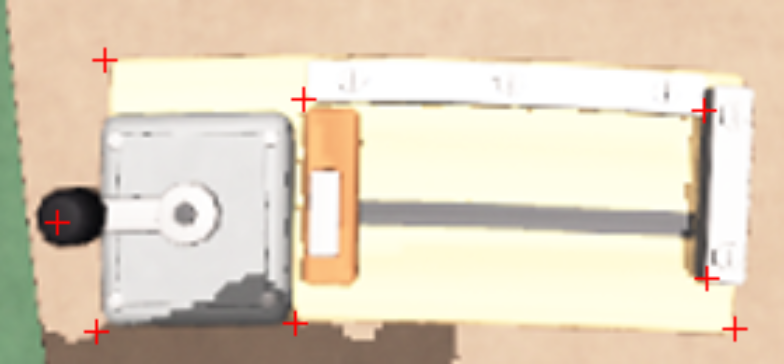

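```bash
cat >> h.py <<'E'
q=None
def to(x,y,z,yaw):
    "print lateral shift in the present tool axes (mm), dz, and turn about tool z to reach a tool-down pose"
    s=telemetry.get_obs(); M=R.from_euler("xyz",s["eef_rot"]); e=M.as_euler("xyz")
    t=M.inv().apply(np.array([x,y,z])-s["ee_pos"])*1e3
    print("tool shift",t.round(1),"turn z",round(-(yaw-e[2]),3),"tilt",e[:2].round(3))
def pw(x,y):
    "press frame mm -> world"
    q=np.load("press.npy"); return (R.from_euler("z",q[2]).apply([x/1e3,y/1e3,0])+[q[0],q[1],0])[:2]
E
python3 -c "
from h import *
to(.459,.098,.064,.065)"
```

```text
tool shift [-38.1  60.8 233.5] turn z -0.15 tilt [3.141e+00 1.000e-03]
```

>>> carry_out([
  [[-7.6,12.2,20,0,0,0,36],[-7.6,12.2,25,0,0,0,36],[-7.6,12.2,25,0,0,0,36],[-7.6,12.2,25,0,0,0,36],[-7.6,12.2,25,0,0,0,36],[0,0,25,0,0,-0.075,36],[0,0,25,0,0,-0.075,36],[0,0,25,0,0,0,36],[0,0,20,0,0,0,36],[0,0,18,0,0,0,36],[0,0,0,0,0,0,36],[0,0,0,0,0,0,36]],
])

```text
time_s: 9.77
ee_pos: [0.4588, 0.0978, 0.0649]
eef_rot: [3.141, 0.002, 0.063]
force: [-0.1, 1.0, 0.6]
grip_width: 0.0362
grip_force: 0.0
```

```bash
python3 -c "
from h import *
snap('wrist','w5')
to(.459,.098,.004,.065)"
```

```text
tool shift [-0.4 -0.1 61.8] turn z -0.003 tilt [-3.142 -0.   ]
```

View pics/w5.png

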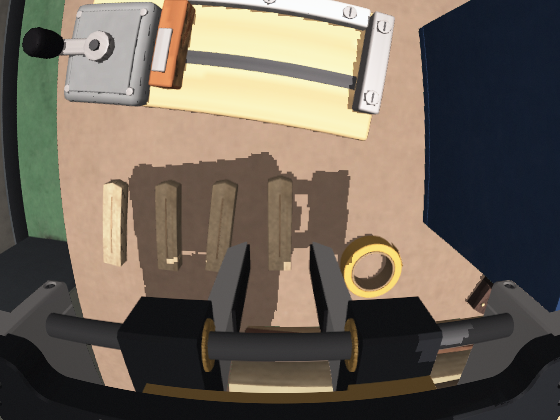

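>>> carry_out([
  [[0,0,15,0,0,0,36],[0,0,15,0,0,0,36],[0,0,15,0,0,0,36],[0,0,10,0,0,0,36],[0,0,6,0,0,0,36],[0,0,0,0,0,0,0],[0,0,0,0,0,0,0],[0,0,0,0,0,0,0],[0,0,0,0,0,0,0],[0,0,0,0,0,0,0],[0,0,0,0,0,0,0]],
], squeeze=30)

```text
time_s: 10.73
ee_pos: [0.4596, 0.0979, 0.005]
eef_rot: [-3.141, -0.001, 0.061]
force: [-1.7, -0.1, 7.2]
grip_width: 0.0175
grip_force: 30.0
```

```bash
python3 -c "
from h import *
print(pw(-4,-48)); x,y=pw(-4,-48); to(x,y,.06,-.094)"
```

```text
[0.57234132 0.10306978]
tool shift [112.9   1.7 -54.8] turn z 0.155 tilt [-3.141e+00 -1.000e-03]
```

>>> carry_out([
  [[0,0,-15,0,0,0,0],[0,0,-20,0,0,0,0],[0,0,-20,0,0,0,0],[11,0,0,0,0,0,0],[17,0,0,0,0,0,0],[17,0,0,0,0,0,0],[17,0,0,0,0,0,0],[17,0,0,0,0,0,0],[17,0.7,0,0,0,0,0],[17,1,0,0,0,0,0],[0,0,0,0,0,0.075,0],[0,0,0,0,0,0.08,0],[0,0,0,0,0,0,0],[0,0,0,0,0,0,0],[0,0,0,0,0,0,0]],
])

```text
time_s: 11.98
ee_pos: [0.5718, 0.103, 0.0594]
eef_rot: [-3.142, -0.0, -0.092]
force: [0.5, -0.1, -1.1]
grip_width: 0.0175
grip_force: 30.0
```

```bash
python3 -c "
from h import *
x,y=pw(-4,-48); to(x,y,.018,-.094)
snap('wrist','w6')"
```

```text
tool shift [ 0.5 -0.1 41.4] turn z 0.002 tilt [-3.142 -0.   ]
```

View pics/w6.png

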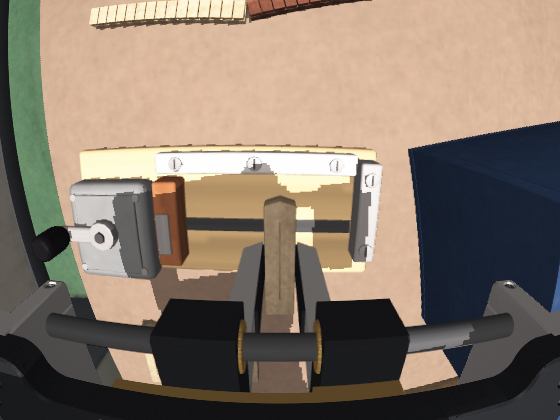

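>>> carry_out([
  [[0,0,12,0,0,0,0],[0,0,12,0,0,0,0],[0,0,10,0,0,0,0],[0,0,7,0,0,0,0],[0,0,0,0,0,0,0],[2,0,0,0,0,0,0],[2,0,0,0,0,0,0],[2,0,0,0,0,0,0],[1,0,0,0,0,0,0],[0,0,0,0,0,0,0]],
])

```text
time_s: 12.87
ee_pos: [0.5784, 0.1024, 0.018]
eef_rot: [3.141, 0.002, -0.094]
force: [-5.6, 0.0, 1.9]
grip_width: 0.0177
grip_force: 30.0
```

>>> carry_out([
  [[1,0,0,0,0,0,0],[1,0,0,0,0,0,0],[0,0,0,0,0,0,0]],
])

```text
time_s: 13.12
ee_pos: [0.5787, 0.1024, 0.0176]
eef_rot: [3.141, 0.006, -0.094]
force: [-15.8, 1.5, 6.9]
grip_width: 0.0177
grip_force: 30.0
```

>>> carry_out([
  [[-1,0,0,0,0,0,0],[-1,0,0,0,0,0,24],[0,0,0,0,0,0,24],[0,0,0,0,0,0,24],[0,0,-10,0,0,0,24],[0,0,-14,0,0,0,24],[0,-12,0,0,0,0,24],[0,-12,0,0,0,0,24],[0,-11.5,0,0,0,0,24],[0,0,0,0,0,0,24],[0,0,10,0,0,0,24],[0,0,12,0,0,0,24],[0,0,0,0,0,0,24],[0,0,0,0,0,0,24]],
])

```text
time_s: 14.28
ee_pos: [0.5815, 0.1372, 0.0187]
eef_rot: [3.141, 0.002, -0.095]
force: [-0.4, -0.4, 0.6]
grip_width: 0.0241
grip_force: 0.0
```

```bash
python3 -c "
from h import *
snap('wrist','w7')
x,y=pw(2,-50); to(x,y,.017,-.094)"
```

```text
tool shift [-0.3 37.   2.5] turn z -0.001 tilt [3.141e+00 1.000e-03]
```

View pics/w7.png

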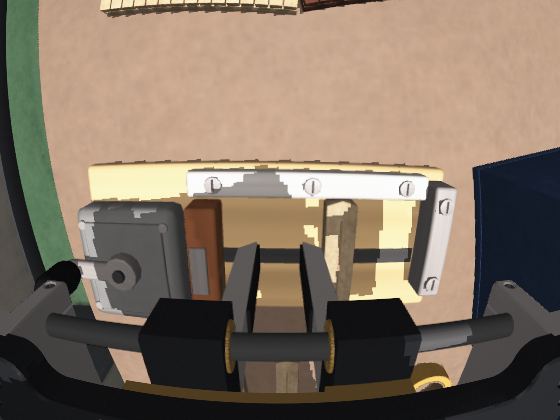

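>>> carry_out([
  [[0,5,0,0,0,0,24],[0,5,0,0,0,0,24],[0,5,0,0,0,0,24],[0,5,0,0,0,0,24],[0,5,0,0,0,0,24],[0,5,0,0,0,0,24],[0,4,0,0,0,0,24],[0,3,0,0,0,0,24],[0,0,0,0,0,0,24],[0,-3,0,0,0,0,24],[0,0,-15,0,0,0,24],[0,0,-20,0,0,0,24],[0,0,-20,0,0,0,36],[0,0,0,0,0,0,36]],
])

```text
time_s: 15.5
ee_pos: [0.5808, 0.1035, 0.0792]
eef_rot: [-3.141, -0.006, -0.094]
force: [0.7, -0.0, 0.8]
grip_width: 0.0337
grip_force: 0.0
```

```bash
python3 -c "
from h import *
to(.4545,.1437,.065,-.09)"
```

```text
tool shift [-129.6  -28.1   13.4] turn z -0.004 tilt [-3.141 -0.006]
```

>>> carry_out([
  [[-15,-3.5,0,0,0,0,36],[-17,-3.5,0,0,0,0,36],[-17,-3.5,0,0,0,0,36],[-17,-3.5,0,0,0,0,36],[-17,-3.5,0,0,0,0,36],[-17,-3.5,0,0,0,0,36],[-17,-3.5,7,0,0,0,36],[-12.6,-3.5,6,0,0,0,36],[0,0,0,0,0,0,36],[0,0,0,0,0,0,36]],
])

```text
time_s: 16.33
ee_pos: [0.4526, 0.1437, 0.0621]
eef_rot: [3.141, 0.0, -0.094]
force: [0.7, 0.5, 0.1]
grip_width: 0.0359
grip_force: 0.0
```

```bash
cat >> h.py <<'E'
def lines(name,x0,x1,y0,y1,z,minlen=.03,mm=.5,fish=True,cam="wrist"):
    "rectify the plane at height z, LSD line segments near the x direction: (y at mid, x-range, yaw)"
    c=snap(cam,name); xs=np.arange(x0,x1,mm/1e3); ys=np.arange(y0,y1,mm/1e3)
    uv=np.array([[proj(c,(x,y,z),fish) for y in ys] for x in xs],np.float32)
    im=cv2.cvtColor(cv2.remap(np.ascontiguousarray(c["pixels"]),uv[...,0],uv[...,1],cv2.INTER_LINEAR),cv2.COLOR_RGB2GRAY)
    L=cv2.createLineSegmentDetector().detect(cv2.GaussianBlur(im,(5,5),0))[0]; out=[]
    for a in ([] if L is None else L[:,0]):
        p=np.array([[x0+a[1]*mm/1e3,y0+a[0]*mm/1e3],[x0+a[3]*mm/1e3,y0+a[2]*mm/1e3]]); p=p[p[:,0].argsort()]; d=p[1]-p[0]
        if np.hypot(*d)>minlen and abs(d[1])<.5*d[0]: out.append((p[:,1].mean(),p[0,0],p[1,0],np.arctan2(d[1],d[0])))
    for o in sorted(out): print("y %.4f  x %.3f..%.3f yaw %.3f"%o)
E
python3 -c "
from h import *
to(.4545,.1437,.004,-.09)
lines('w8',.40,.51,.08,.27,.014)"
```

```text
tool shift [ 1.9 -0.2 58.1] turn z -0.004 tilt [3.141 0.   ]
y 0.1173  x 0.400..0.439 yaw 0.162
y 0.1234  x 0.400..0.438 yaw 0.019
y 0.1356  x 0.433..0.472 yaw -0.093
y 0.1516  x 0.435..0.488 yaw -0.092
y 0.1751  x 0.445..0.488 yaw -0.029
y 0.1776  x 0.400..0.443 yaw -0.349
y 0.1777  x 0.444..0.487 yaw -0.027
y 0.1949  x 0.433..0.486 yaw -0.029
y 0.2224  x 0.426..0.485 yaw -0.121
y 0.2277  x 0.415..0.485 yaw -0.120
y 0.2440  x 0.433..0.485 yaw -0.119
```

>>> carry_out([
  [[0,0,15,0,0,0,36],[0,0,15,0,0,0,36],[0,0,15,0,0,0,36],[0,0,8,0,0,0,36],[0,0,5,0,0,0,36],[0,0,0,0,0,0,0],[0,0,0,0,0,0,0],[0,0,0,0,0,0,0],[0,0,0,0,0,0,0],[0,0,0,0,0,0,0],[0,0,0,0,0,0,0]],
])

```text
time_s: 17.3
ee_pos: [0.4532, 0.144, 0.0049]
eef_rot: [-3.141, -0.001, -0.094]
force: [-0.9, -0.7, 6.6]
grip_width: 0.0175
grip_force: 30.0
```

```bash
python3 -c "
from h import *
x,y=pw(-5,-46); to(x,y,.06,-.094)"
```

```text
tool shift [121.6  27.5 -54.9] turn z -0.0 tilt [-3.141e+00 -1.000e-03]
```

>>> carry_out([
  [[0,0,-15,0,0,0,0],[0,0,-20,0,0,0,0],[0,0,-20,0,0,0,0],[13,3,0,0,0,0,0],[17,4,0,0,0,0,0],[17,4,0,0,0,0,0],[17,4,0,0,0,0,0],[17,4,0,0,0,0,0],[17,4,0,0,0,0,0],[15,3,0,0,0,0,0],[8.6,1.5,0,0,0,0,0],[0,0,0,0,0,0,0],[0,0,0,0,0,0,0]],
])

```text
time_s: 18.38
ee_pos: [0.5706, 0.1051, 0.0589]
eef_rot: [3.142, 0.001, -0.094]
force: [0.3, -0.3, 0.0]
grip_width: 0.0176
grip_force: 30.0
```

```bash
python3 -c "
from h import *
x,y=pw(-5,-46); to(x,y,.0175,-.094)
print(telemetry.get_obs()['grip_width'])
print([pw(0,v)[1].round(4) for v in (-100,-82,-64)])
lines('w9',.545,.615,.03,.16,.026)"
```

```text
tool shift [ 0.9 -0.1 41.4] turn z -0.0 tilt [3.142e+00 1.000e-03]
0.017595123196261483
[np.float64(0.0509), np.float64(0.0688), np.float64(0.0868)]
y 0.0333  x 0.558..0.614 yaw -0.106
y 0.0483  x 0.551..0.600 yaw -0.111
```

>>> carry_out([
  [[0,0,12,0,0,0,0],[0,0,12,0,0,0,0],[0,0,10,0,0,0,0],[0,0,7,0,0,0,0],[0,0,0,0,0,0,0],[2,0,0,0,0,0,0],[2,0,0,0,0,0,0],[2,0,0,0,0,0,0],[2,0,0,0,0,0,0],[0,0,0,0,0,0,0]],
])

```text
time_s: 19.27
ee_pos: [0.5776, 0.1046, 0.0177]
eef_rot: [3.141, 0.005, -0.094]
force: [-11.0, 2.5, 4.7]
grip_width: 0.0176
grip_force: 30.4
```

>>> carry_out([
  [[-1,0,0,0,0,0,0],[0,0,0,0,0,0,24],[0,0,0,0,0,0,24],[0,0,0,0,0,0,24],[0,0,-10,0,0,0,24],[0,0,-14,0,0,0,24],[1,-12,0,0,0,0,24],[1,-12,0,0,0,0,24],[0,-11.5,0,0,0,0,24],[0,0,0,0,0,0,24],[0,0,10,0,0,0,24],[0,0,13,0,0,0,24],[0,0,0,0,0,0,24],[0,5,0,0,0,0,24],[0,5,0,0,0,0,24],[0,5,0,0,0,0,24],[0,5,0,0,0,0,24],[0,4,0,0,0,0,24],[0,3,0,0,0,0,24],[0,0,0,0,0,0,24]],
])

```text
time_s: 20.93
ee_pos: [0.581, 0.112, 0.0194]
eef_rot: [3.142, -0.0, -0.095]
force: [0.7, 0.6, -0.0]
grip_width: 0.0242
grip_force: 0.0
```

```bash
python3 -c "
from h import *
x,y=pw(3,-40); to(x,y,.0175,-.094)
print(telemetry.get_obs()['force'])"
```

```text
tool shift [-0.8  1.7  1.9] turn z -0.001 tilt [ 3.142 -0.   ]
[ 0.65994902  0.5635071  -0.04330493]
```

>>> carry_out([
  [[0,1.5,0,0,0,0,24],[0,1.5,0,0,0,0,24],[0,0,0,0,0,0,24]],
])

```text
time_s: 21.18
ee_pos: [0.5808, 0.1098, 0.0193]
eef_rot: [-3.141, -0.001, -0.094]
force: [0.5, 1.4, -0.3]
grip_width: 0.024
grip_force: 0.5
```

>>> carry_out([
  [[0,-4,0,0,0,0,24],[0,0,-15,0,0,0,24],[0,0,-20,0,0,0,24],[0,0,-20,0,0,0,36],[0,0,0,0,0,0,36]],
])

```text
time_s: 21.6
ee_pos: [0.5825, 0.1143, 0.0779]
eef_rot: [-3.141, -0.005, -0.094]
force: [1.9, 0.2, 1.1]
grip_width: 0.0335
grip_force: 0.0
```

```bash
python3 -c "
from h import *
to(.4515,.1866,.065,-.033)"
```

```text
tool shift [-137.3  -59.7   12.3] turn z -0.061 tilt [-3.141 -0.005]
```

>>> carry_out([
  [[-13,-6,0,0,0,0,36],[-18,-8,0,0,0,0,36],[-18,-8,0,0,0,0,36],[-18,-8,0,0,0,0,36],[-18,-8,0,0,0,0,36],[-18,-8,0,0,0,0,36],[-18,-8,5,0,0,0,36],[-16,-6,5,0,0,0,36],[0,0,0,0,0,-0.061,36],[0,0,0,0,0,0,36],[0,0,0,0,0,0,36]],
])

```text
time_s: 22.52
ee_pos: [0.4503, 0.1864, 0.064]
eef_rot: [3.141, 0.0, -0.034]
force: [0.6, 0.4, 0.8]
grip_width: 0.0359
grip_force: 0.0
```

```bash
python3 -c "
from h import *
to(.4515,.1866,.004,-.033)
lines('w10',.40,.51,.13,.27,.014)"
```

```text
tool shift [ 1.2 -0.2 60. ] turn z -0.001 tilt [3.141 0.   ]
y 0.1365  x 0.430..0.474 yaw 0.002
y 0.1582  x 0.400..0.438 yaw 0.219
y 0.1641  x 0.400..0.437 yaw 0.066
y 0.1787  x 0.424..0.470 yaw -0.023
y 0.1953  x 0.432..0.485 yaw -0.026
y 0.2178  x 0.400..0.439 yaw -0.288
y 0.2248  x 0.432..0.485 yaw -0.120
y 0.2275  x 0.429..0.484 yaw -0.120
y 0.2444  x 0.432..0.485 yaw -0.117
```

Bar B is where expected (y≈0.187). Descend and grip.

>>> carry_out([
  [[0,0,15,0,0,0,36],[0,0,15,0,0,0,36],[0,0,15,0,0,0,36],[0,0,9,0,0,0,36],[0,0,5,0,0,0,36],[0,0,0,0,0,0,0],[0,0,0,0,0,0,0],[0,0,0,0,0,0,0],[0,0,0,0,0,0,0],[0,0,0,0,0,0,0],[0,0,0,0,0,0,0],[0,0,-15,0,0,0,0],[0,0,-20,0,0,0,0],[0,0,-20,0,0,0.061,0],[0,0,0,0,0,0,0]],
])

```text
time_s: 23.82
ee_pos: [0.4518, 0.1869, 0.0635]
eef_rot: [-3.14, -0.005, -0.097]
force: [1.1, -0.6, 1.3]
grip_width: 0.0177
grip_force: 30.0
```

```bash
python3 -c "
from h import *
x,y=pw(-5,-38); to(x,y,.06,-.094)"
```

```text
tool shift [127.1  61.7   3.9] turn z -0.003 tilt [-3.14  -0.005]
```

>>> carry_out([
  [[12,6,0,0,0,0,0],[17,8,0,0,0,0,0],[17,8,0,0,0,0,0],[17,8,0,0,0,0,0],[17,8,0,0,0,0,0],[17,8,0,0,0,0,0],[17,8,0,0,0,0,0],[13,7.7,0,0,0,0,0],[0,0,0,0,0,0,0],[0,0,0,0,0,0,0]],
])

```text
time_s: 24.65
ee_pos: [0.5707, 0.1121, 0.0587]
eef_rot: [3.141, 0.002, -0.095]
force: [0.1, -0.9, -0.2]
grip_width: 0.0175
grip_force: 30.0
```

```bash
python3 -c "
from h import *
x,y=pw(-5,-38); to(x,y,.0175,-.094)"
```

```text
tool shift [ 1.6 -1.2 41.2] turn z -0.001 tilt [3.141e+00 2.000e-03]
```

>>> carry_out([
  [[0,-1,12,0,0,0,0],[0,0,12,0,0,0,0],[0,0,10,0,0,0,0],[0,0,7,0,0,0,0],[0,0,0,0,0,0,0],[2,0,0,0,0,0,0],[2,0,0,0,0,0,0],[2,0,0,0,0,0,0],[2,0,0,0,0,0,0],[1,0,0,0,0,0,0],[0,0,0,0,0,0,0]],
])

```text
time_s: 25.57
ee_pos: [0.5787, 0.1133, 0.0189]
eef_rot: [3.141, 0.004, -0.094]
force: [-9.5, 1.0, 6.0]
grip_width: 0.0176
grip_force: 30.0
```

>>> carry_out([
  [[-1,0,0,0,0,0,0],[0,0,0,0,0,0,24],[0,0,0,0,0,0,24],[0,0,0,0,0,0,24],[0,0,-10,0,0,0,24],[0,0,-14,0,0,0,20],[0,-12,0,0,0,0,20],[0,-12,0,0,0,0,20],[0,-9.5,0,0,0,0,20],[0,0,0,0,0,0,20],[0,0,10,0,0,0,20],[0,0,12,0,0,0,20],[0,0,0,0,0,0,20]],
])

```text
time_s: 26.65
ee_pos: [0.5804, 0.146, 0.0177]
eef_rot: [3.14, 0.004, -0.094]
force: [0.4, -0.4, -1.4]
grip_width: 0.0204
grip_force: 0.0
```

>>> carry_out([
  [[0,4,0,0,0,0,20],[0,4,0,0,0,0,20],[0,4,0,0,0,0,20],[0,3,0,0,0,0,20],[0,2,0,0,0,0,20],[0,2,0,0,0,0,20],[0,0,0,0,0,0,20]],
])

```text
time_s: 27.23
ee_pos: [0.5804, 0.1272, 0.0214]
eef_rot: [-3.142, -0.0, -0.095]
force: [0.2, 0.1, 0.5]
grip_width: 0.02
grip_force: 0.0
```

>>> carry_out([
  [[0,-4,0,0,0,0,20],[0,0,-15,0,0,0,20],[0,0,-20,0,0,0,20],[0,0,-20,0,0,0,36],[0,0,0,0,0,0,36]],
])

```text
time_s: 27.65
ee_pos: [0.5824, 0.1323, 0.0801]
eef_rot: [-3.14, -0.005, -0.094]
force: [0.6, 0.8, 0.5]
grip_width: 0.0299
grip_force: 0.0
```

```bash
python3 -c "
from h import *
to(.4505,.2367,.065,-.12)"
```

```text
tool shift [-141.1  -91.5   14.4] turn z 0.026 tilt [-3.14  -0.005]
```

>>> carry_out([
  [[-13,-10,0,0,0,0,36],[-19,-12,0,0,0,0,36],[-19,-12,0,0,0,0,36],[-19,-12,0,0,0,0,36],[-19,-12,0,0,0,0,36],[-19,-12,0,0,0,0,36],[-19,-12,6,0,0,0,36],[-13,-9.5,6,0,0,0,36],[0,0,0,0,0,0.026,36],[0,0,0,0,0,0,36],[0,0,0,0,0,0,36]],
])

```text
time_s: 28.57
ee_pos: [0.4499, 0.236, 0.064]
eef_rot: [3.142, 0.0, -0.119]
force: [-0.0, 0.0, -0.5]
grip_width: 0.0361
grip_force: 0.0
```

```bash
python3 -c "
from h import *
to(.4505,.2367,.004,-.12)
lines('w11',.40,.51,.18,.30,.014)"
```

```text
tool shift [ 0.6 -0.7 60. ] turn z 0.001 tilt [3.142 0.   ]
y 0.2107  x 0.400..0.435 yaw 0.135
y 0.2164  x 0.400..0.435 yaw -0.041
y 0.2298  x 0.416..0.468 yaw -0.115
y 0.2448  x 0.432..0.485 yaw -0.120
y 0.2705  x 0.400..0.441 yaw -0.375
```

>>> carry_out([
  [[0,-1,15,0,0,0,36],[0,0,15,0,0,0,36],[0,0,15,0,0,0,36],[0,0,9,0,0,0,36],[0,0,5,0,0,0,36],[0,0,0,0,0,0,0],[0,0,0,0,0,0,0],[0,0,0,0,0,0,0],[0,0,0,0,0,0,0],[0,0,0,0,0,0,0],[0,0,0,0,0,0,0],[0,0,-15,0,0,0,0],[0,0,-20,0,0,0,0],[0,0,-20,0,0,-0.026,0],[0,0,0,0,0,0,0]],
])

```text
time_s: 29.87
ee_pos: [0.4515, 0.2376, 0.0636]
eef_rot: [-3.139, -0.004, -0.093]
force: [0.7, 0.1, -0.1]
grip_width: 0.0175
grip_force: 30.0
```

```bash
python3 -c "
from h import *
x,y=pw(-5,-19); to(x,y,.06,-.094)"
```

```text
tool shift [131.8  93.7   3.9] turn z 0.001 tilt [-3.139 -0.004]
```

>>> carry_out([
  [[14,10,0,0,0,0,0],[18,12,0,0,0,0,0],[18,12,0,0,0,0,0],[18,12,0,0,0,0,0],[18,12,0,0,0,0,0],[18,12,0,0,0,0,0],[15,12,0,0,0,0,0],[11,10.5,0,0,0,0,0],[0,0,0,0,0,0,0],[0,0,0,0,0,0,0]],
])

```text
time_s: 30.7
ee_pos: [0.5704, 0.1322, 0.0596]
eef_rot: [3.141, 0.001, -0.095]
force: [-0.2, -0.3, -0.6]
grip_width: 0.0179
grip_force: 30.0
```

```bash
python3 -c "
from h import *
x,y=pw(-5,-19); to(x,y,.0175,-.094)"
```

```text
tool shift [ 3.7 -0.2 42.1] turn z -0.001 tilt [3.141e+00 1.000e-03]
```

>>> carry_out([
  [[2,0,12,0,0,0,0],[0,0,12,0,0,0,0],[0,0,10,0,0,0,0],[0,0,7,0,0,0,0],[0,0,0,0,0,0,0],[2,0,0,0,0,0,0],[2,0,0,0,0,0,0],[2,0,0,0,0,0,0],[2,0,0,0,0,0,0],[1,0,0,0,0,0,0],[0,0,0,0,0,0,0]],
])

```text
time_s: 31.62
ee_pos: [0.5816, 0.1315, 0.0191]
eef_rot: [-3.142, 0.001, -0.094]
force: [-0.3, -0.1, 0.3]
grip_width: 0.0175
grip_force: 30.0
```

>>> carry_out([
  [[1,0,0,0,0,0,0],[1,0,0,0,0,0,0],[1,0,0,0,0,0,0],[0,0,0,0,0,0,0]],
])

```text
time_s: 31.95
ee_pos: [0.5821, 0.1316, 0.0185]
eef_rot: [3.141, 0.007, -0.094]
force: [-17.3, 2.0, 7.6]
grip_width: 0.0176
grip_force: 30.0
```

>>> carry_out([
  [[-1,0,0,0,0,0,0],[0,0,0,0,0,0,24],[0,0,0,0,0,0,24],[0,0,0,0,0,0,24],[0,0,-10,0,0,0,24],[0,0,-25,0,0,0,24],[0,0,-30,0,0,0,60],[0,0,-30,0,0,0,60],[0,0,-30,0,0,0,60],[0,0,0,0,0,0,60]],
])

```text
time_s: 32.78
ee_pos: [0.5861, 0.1316, 0.1514]
eef_rot: [-3.139, -0.01, -0.094]
force: [0.5, 1.5, 0.8]
grip_width: 0.0473
grip_force: 0.0
```

```bash
python3 -c "
from h import *
x,y=pw(0,114); to(x,y,.0535,-.094)
a=np.pi/2-.32*np.arange(19); p=35*np.c_[np.cos(a),-np.sin(a)]; print(np.diff(p,axis=0).round(1).tolist(),a[-1])
lines('w12',.54,.63,.03,.16,.026,minlen=.02)"
```

```text
tool shift [  -7.9 -132.    98.2] turn z -0.0 tilt [-3.139 -0.01 ]
[[11.0, 1.8], [9.9, 5.1], [7.8, 8.0], [4.9, 10.0], [1.5, 11.1], [-2.1, 11.0], [-5.4, 9.7], [-8.2, 7.5], [-10.2, 4.6], [-11.1, 1.1], [-10.9, -2.4], [-9.6, -5.7], [-7.3, -8.4], [-4.3, -10.3], [-0.8, -11.1], [2.7, -10.8], [6.0, -9.4], [8.6, -7.0]] -4.189203673205103
y 0.0335  x 0.554..0.614 yaw -0.104
y 0.0473  x 0.549..0.620 yaw -0.105
y 0.0534  x 0.579..0.606 yaw -0.095
y 0.0745  x 0.540..0.562 yaw -0.109
y 0.0895  x 0.543..0.607 yaw -0.093
y 0.0932  x 0.551..0.572 yaw -0.070
y 0.1075  x 0.585..0.612 yaw -0.081
y 0.1095  x 0.587..0.616 yaw -0.095
y 0.1392  x 0.590..0.615 yaw -0.094
y 0.1436  x 0.550..0.570 yaw -0.077
```

>>> carry_out([
  [[-1,-18,0,0,0,0,60],[-1,-26,0,0,0,0,60],[-1,-26,0,0,0,0,60],[-1,-26,0,0,0,0,60],[-1,-20,0,0,0,0,60],[-1,-16,0,0,0,0,60],[-1,0,0,0,0,0,60],[0,0,0,0,0,0,60],[0,0,0,0,0,0,60]],
])

```text
time_s: 33.58
ee_pos: [0.5891, 0.2625, 0.1439]
eef_rot: [3.141, 0.0, -0.095]
force: [-0.0, -0.6, -0.0]
grip_width: 0.0604
grip_force: 0.0
```

```bash
python3 -c "
from h import *
x,y=pw(0,114); to(x,y,.0535,-.094)"
```

```text
tool shift [ 2.4 -1.7 90.4] turn z -0.001 tilt [3.141 0.   ]
```

>>> carry_out([
  [[2,-1.5,20,0,0,0,60],[0,0,25,0,0,0,60],[0,0,25,0,0,0,60],[0,0,14,0,0,0,60],[0,0,6,0,0,0,60],[0,0,0,0,0,0,60],[0,0,0,0,0,0,0],[0,0,0,0,0,0,0],[0,0,0,0,0,0,0],[0,0,0,0,0,0,0],[0,0,0,0,0,0,0],[0,0,0,0,0,0,0],[0,0,0,0,0,0,0],[0,0,0,0,0,0,0],[0,0,0,0,0,0,0]],
], squeeze=20)

```text
time_s: 34.83
ee_pos: [0.5913, 0.2638, 0.0545]
eef_rot: [3.14, 0.0, -0.094]
force: [-1.4, -8.1, 3.6]
grip_width: 0.0196
grip_force: 20.0
```

```bash
python3 -c "
from h import *
x,y=pw(0,114); to(x,y,.0535,-.094)"
```

```text
tool shift [ 0.2 -0.2  1. ] turn z -0.0 tilt [3.14 0.  ]
```

Gripped. Crank clockwise 5.76 rad.

>>> carry_out([
  [[11,1.8,0,0,0,0,0],[9.9,5.1,0,0,0,0,0],[7.8,8,0,0,0,0,0],[4.9,10,0,0,0,0,0],[1.5,11.1,0,0,0,0,0],[-2.1,11,0,0,0,0,0],[-5.4,9.7,0,0,0,0,0],[-8.2,7.5,0,0,0,0,0],[-10.2,4.6,0,0,0,0,0],[-11.1,1.1,0,0,0,0,0],[-10.9,-2.4,0,0,0,0,0],[-9.6,-5.7,0,0,0,0,0],[-7.3,-8.4,0,0,0,0,0],[-4.3,-10.3,0,0,0,0,0],[-0.8,-11.1,0,0,0,0,0],[2.7,-10.8,0,0,0,0,0],[6,-9.4,0,0,0,0,0],[8.6,-7,0,0,0,0,0],[0,0,0,0,0,0,0]],
])

```text
time_s: 36.42
ee_pos: [0.5755, 0.2619, 0.0544]
eef_rot: [3.141, -0.002, -0.094]
force: [4.5, -4.9, 4.7]
grip_width: 0.0195
grip_force: 20.0
```

```bash
python3 -c "
from h import *
q=np.load('press.npy'); s=telemetry.get_obs(); v=R.from_euler('z',-q[2]).apply(s['ee_pos']-[q[0],q[1],0])*1e3; print(v, np.arctan2(v[1]-79,v[0]))"
```

```text
[-15.76761041 110.37581634  54.44738974] 2.0364740655602245
```

>>> carry_out([
  [[0,0,0,0,0,0,60],[0,0,0,0,0,0,60],[0,0,0,0,0,0,60],[0,0,0,0,0,0,60],[0,0,-20,0,0,0,60],[0,0,-30,0,0,0,60],[0,0,-30,0,0,0,60],[-5,20,-15,0,0,0,60],[-5,25,0,0,0,0,60],[-5,25,0,0,0,0,60],[-5,25,0,0,0,0,60],[-5,25,0,0,0,0,60],[-6,25,0,0,0,0,60],[-6,10,0,0,0,0,60],[0,0,0,0,0,0,60],[0,0,0,0,0,0,60]],
])

```text
time_s: 37.75
ee_pos: [0.5221, 0.111, 0.1495]
eef_rot: [-3.141, -0.001, -0.095]
force: [-0.5, 0.3, 0.8]
grip_width: 0.0597
grip_force: 0.0
```

```bash
python3 -c "
from h import *
c=snap('wrist','w13')
im=c['pixels'][:,:,::-1]; cv2.imwrite('pics/w13c.png',cv2.resize(im[100:330,60:440],None,fx=2.1,fy=2.1,interpolation=cv2.INTER_CUBIC))
x,y=pw(-53,-45); to(x,y,.018,-.094)"
```

```text
tool shift [  1.6   0.7 131.4] turn z -0.0 tilt [-3.141 -0.   ]
```

View pics/w13c.png

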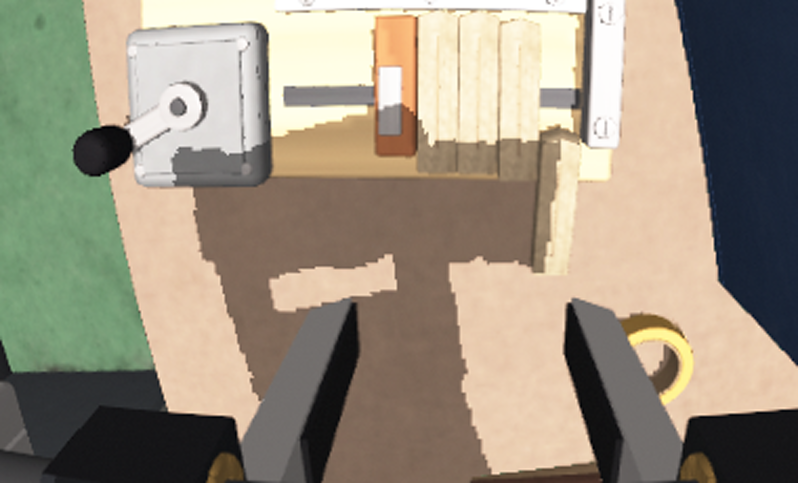

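```bash
python3 -c "
from h import *
c=load('w13'); q=np.load('press.npy')
def pr(w): return (R.from_euler('z',-q[2]).apply(np.array(w)-[q[0],q[1],0])*1e3).round(1)
o=np.array([60,100])
for n,u,z in [('farL',(551,137),.03),('farR',(578,140),.03),('farR26',(578,140),.026),('nearL',(546,273),.014),('nearR',(567,272),.014),('nearR26',(567,272),.026),('b3 farR',(540,25),.026),('b3 nearR',(535,178),.026),('b3 nearL',(499,178),.026),('b4 nearL',(418,172),.026),('b4/3',(458,173),.026),('fence',(583,140),.034),('bedge',(540,182),.012)]:
    w=onz(c,*(np.array(u)/2.1+o),z,True); print(n,w.round(4),'press',pr(w))
"
```

```text
farL [0.5556 0.0682 0.03  ] press [-17.4 -84.3  30. ]
farR [0.5532 0.0562 0.03  ] press [-18.6 -96.5  30. ]
farR26 [0.5525 0.0555 0.026 ] press [-19.2 -97.2  26. ]
nearL [0.4861 0.0727 0.014 ] press [-87.  -86.3  14. ]
nearR [0.4856 0.0623 0.014 ] press [-86.6 -96.7  14. ]
nearR26 [0.4901 0.0639 0.026 ] press [-82.2 -94.7  26. ]
b3 farR [0.6051 0.0687 0.026 ] press [ 31.8 -79.1  26. ]
b3 nearR [0.5368 0.0762 0.026 ] press [-36.9 -78.1  26. ]
b3 nearL [0.5383 0.0925 0.026 ] press [-36.9 -61.8  26. ]
b4 nearL [0.5445 0.1285 0.026 ] press [-34.2 -25.3  26. ]
b4/3 [0.5423 0.1107 0.026 ] press [-34.7 -43.3  26. ]
fence [0.5538 0.0546 0.034 ] press [-17.9 -98.   34. ]
bedge [0.5315 0.0727 0.012 ] press [-41.8 -82.1  12. ]
```

>>> carry_out([
  [[-10,2,0,0,0,0,60],[-15,3,0,0,0,0,60],[-12,2.5,10,0,0,0,60],[-7.5,0,20,0,0,0,60],[0,0,25,0,0,0,60],[0,0,25,0,0,0,60],[0,0,25,0,0,0,60],[0,0,15,0,0,0,60],[0,0,10,0,0,0,60],[0,0,0,0,0,0,60],[0,0,0,0,0,0,60]],
])

```text
time_s: 38.72
ee_pos: [0.4772, 0.108, 0.0194]
eef_rot: [-3.142, 0.0, -0.094]
force: [1.0, 0.6, 0.4]
grip_width: 0.06
grip_force: 0.0
```

```bash
cat >> h.py <<'E'
def pose():
    q=np.load('press.npy'); s=telemetry.get_obs()
    print("TCP in press",(R.from_euler('z',-q[2]).apply(s['ee_pos']-[q[0],q[1],0])*1e3).round(1),"yaw",round(s['eef_rot'][2]-q[2],3),"F",s['force'].round(1))
E
python3 -c "
from h import *
pose()
lines('w14',.45,.62,.03,.14,.02,minlen=.025)"
```

```text
TCP in press [-99.2 -52.   19.4] yaw 0.001 F [1.  0.6 0.4]
y 0.0324  x 0.550..0.595 yaw -0.100
y 0.0453  x 0.550..0.619 yaw -0.108
y 0.0689  x 0.578..0.606 yaw -0.096
y 0.0711  x 0.450..0.483 yaw 0.305
y 0.0753  x 0.490..0.555 yaw -0.156
y 0.0887  x 0.538..0.607 yaw -0.100
y 0.0906  x 0.540..0.608 yaw -0.104
y 0.1070  x 0.543..0.612 yaw -0.108
y 0.1088  x 0.543..0.612 yaw -0.108
y 0.1254  x 0.552..0.615 yaw -0.108
y 0.1280  x 0.554..0.618 yaw -0.112
y 0.1356  x 0.565..0.596 yaw -0.111
```

>>> carry_out([
  [[0,0,8,0,0,0,60],[0,0,5,0,0,0,60],[0,0,0,0,0,0,60],[4,0,0,0,0,0,60],[4,0,0,0,0,0,60],[4,0,0,0,0,0,60],[4,0,0,0,0,0,60],[4,0,0,0,0,0,60],[0,0,0,0,0,0,60]],
])

```text
time_s: 39.52
ee_pos: [0.4977, 0.1055, 0.0063]
eef_rot: [-3.141, -0.001, -0.094]
force: [1.0, -0.2, 0.7]
grip_width: 0.0599
grip_force: 0.0
```

```bash
python3 -c "
from h import *
pose()
lines('w15',.45,.62,.03,.10,.024,minlen=.02)"
```

```text
TCP in press [-78.6 -52.6   6.3] yaw -0.0 F [ 1.  -0.2  0.7]
y 0.0332  x 0.549..0.605 yaw -0.104
y 0.0445  x 0.450..0.471 yaw -0.117
y 0.0462  x 0.549..0.619 yaw -0.102
y 0.0627  x 0.530..0.557 yaw -0.211
y 0.0690  x 0.468..0.508 yaw 0.306
y 0.0696  x 0.578..0.605 yaw -0.096
y 0.0710  x 0.538..0.570 yaw -0.172
y 0.0716  x 0.452..0.479 yaw 0.225
y 0.0749  x 0.537..0.560 yaw -0.057
y 0.0770  x 0.477..0.500 yaw 0.183
y 0.0889  x 0.538..0.607 yaw -0.100
y 0.0907  x 0.542..0.607 yaw -0.104
y 0.0941  x 0.455..0.478 yaw 0.002
```

>>> carry_out([
  [[4,0,0,0,0,0,60],[4,0,0,0,0,0,60],[-2,0,0,0,0,0,60],[0,0,-12,0,0,0,60],[0,0,0,0,0,0,60],[4,0,0,0,0,0,60],[4,0,0,0,0,0,60],[4,0,0,0,0,0,60],[4,0,0,0,0,0,60],[4,0,0,0,0,0,60],[0,0,0,0,0,0,60],[0,0,0,0,0,0,60]],
])

```text
time_s: 40.57
ee_pos: [0.5228, 0.1031, 0.018]
eef_rot: [3.142, 0.0, -0.094]
force: [0.2, -0.2, -0.4]
grip_width: 0.0598
grip_force: 0.0
```

```bash
python3 -c "
from h import *
pose()
lines('w16',.50,.63,.03,.10,.026,minlen=.02)"
```

```text
TCP in press [-53.3 -52.7  18. ] yaw -0.0 F [ 0.2 -0.2 -0.4]
y 0.0335  x 0.551..0.615 yaw -0.104
y 0.0471  x 0.550..0.620 yaw -0.111
y 0.0539  x 0.555..0.597 yaw -0.097
y 0.0672  x 0.500..0.531 yaw 0.304
y 0.0704  x 0.557..0.600 yaw -0.094
y 0.0726  x 0.557..0.593 yaw -0.096
y 0.0738  x 0.500..0.523 yaw 0.186
y 0.0740  x 0.533..0.553 yaw -0.111
y 0.0891  x 0.538..0.606 yaw -0.105
y 0.0896  x 0.562..0.608 yaw -0.100
```

>>> carry_out([
  [[4,0,0,0,0,0,60],[3,0,0,0,0,0,60],[2,0,0,0,0,0,60],[2,0,0,0,0,0,60],[1,0,0,0,0,0,60],[0,0,0,0,0,0,60]],
])

```text
time_s: 41.12
ee_pos: [0.5318, 0.1023, 0.018]
eef_rot: [3.141, 0.008, -0.095]
force: [-24.1, 3.3, 18.6]
grip_width: 0.0602
grip_force: 12.0
```

```bash
python3 -c "
from h import *
pose()"
```

```text
TCP in press [-44.3 -52.6  18. ] yaw -0.001 F [-24.1   3.3  18.6]
```

>>> carry_out([
  [[-4,0,0,0,0,0,60],[-10,0,-10,0,0,0,60],[-10,0,-25,0,0,0,60],[0,0,-25,0,0,0,60],[0,0,-25,0,0,0,60],[0,0,0,0,0,0,60],[0,0,0,0,0,0,60]],
])

```text
time_s: 41.7
ee_pos: [0.5115, 0.1043, 0.1043]
eef_rot: [-3.141, -0.003, -0.094]
force: [-0.3, 0.2, -0.3]
grip_width: 0.0602
grip_force: 0.0
```

```bash
cat >> h.py <<'E'
def pressview(name,z,minlen=.012,mm=.4,cam="wrist"):
    "LSD in the press frame at height z: lengthwise (y, x-range) and crosswise (x, y-range) segments, mm"
    c=snap(cam,name); fish=cam=="wrist"; q=np.load('press.npy'); M=R.from_euler("z",q[2]).as_matrix()
    xs=np.arange(-60,60,mm); ys=np.arange(-110,30,mm)
    uv=np.array([[proj(c,M@[x/1e3,y/1e3,0]+[q[0],q[1],z],fish) for y in ys] for x in xs],np.float32)
    im=cv2.cvtColor(cv2.remap(np.ascontiguousarray(c["pixels"]),uv[...,0],uv[...,1],cv2.INTER_LINEAR),cv2.COLOR_RGB2GRAY)
    cv2.imwrite('pics/'+name+'_r.png',im)
    L=cv2.createLineSegmentDetector().detect(cv2.GaussianBlur(im,(3,3),0))[0][:,0]*mm; A=[];B=[]
    for a in L:
        y0,x0,y1,x1=a[0]-110,a[1]-60,a[2]-110,a[3]-60; dx,dy=abs(x1-x0),abs(y1-y0)
        if np.hypot(dx,dy)<minlen*1e3: continue
        if dy<.3*dx: A.append(((y0+y1)/2,min(x0,x1),max(x0,x1),(y1-y0)/(x1-x0)))
        elif dx<.3*dy: B.append(((x0+x1)/2,min(y0,y1),max(y0,y1),(x1-x0)/(y1-y0)))
    for o in sorted(A): print("along: y %.1f  x %.1f..%.1f slope %.3f"%o)
    for o in sorted(B): print("across: x %.1f  y %.1f..%.1f slope %.3f"%o)
E
python3 -c "
from h import *
pose()
pressview('w17',.026)"
```

```text
TCP in press [-64.7 -52.5 104.3] yaw 0.0 F [-0.3  0.2 -0.3]
along: y -102.0  x -21.2..48.8 slope -0.015
along: y -97.6  x -18.3..46.7 slope -0.028
along: y -79.9  x -7.2..34.2 slope 0.002
along: y -79.8  x -27.8..-7.3 slope 0.006
along: y -78.3  x -27.8..30.8 slope -0.005
along: y -62.0  x -29.8..31.7 slope -0.006
along: y -60.2  x -29.8..31.7 slope -0.009
along: y -43.9  x -17.8..34.3 slope -0.009
along: y -42.4  x -17.7..34.7 slope -0.009
along: y -25.6  x -13.8..34.8 slope -0.018
along: y -23.4  x -14.8..35.2 slope -0.019
along: y -18.5  x -15.3..-3.2 slope -0.027
along: y -16.9  x -15.7..13.3 slope -0.016
along: y -7.3  x -13.8..6.3 slope 0.016
along: y -5.9  x 12.7..36.2 slope -0.011
along: y -5.2  x -18.8..-5.2 slope -0.004
across: x -37.1  y -94.2..-78.7 slope 0.016
across: x -35.9  y -60.8..29.3 slope 0.021
across: x -26.7  y -24.7..-6.8 slope 0.003
across: x -3.6  y -5.2..29.3 slope 0.018
across: x 5.4  y -6.2..29.3 slope 0.018
across: x 37.0  y -79.7..-56.3 slope 0.009
across: x 37.3  y -53.3..-39.7 slope -0.016
across: x 38.0  y -18.8..-3.2 slope -0.055
across: x 38.2  y -1.8..13.3 slope -0.029
across: x 39.4  y -97.8..29.3 slope 0.015
across: x 53.3  y -109.8..29.3 slope 0.014
```

>>> carry_out([
  [[0,-8,0,0,0,0,94],[0,-8.5,10,0,0,0,94],[0,0,20,0,0,0,94],[0,0,25,0,0,0,94],[0,0,20,0,0,0,94],[0,0,11,0,0,0,94],[0,0,0,0,0,0,94],[5,0,0,0,0,0,94],[5,0,0,0,0,0,94],[4,0,0,0,0,0,94],[3,0,0,0,0,0,94],[2,0,0,0,0,0,94],[1,0,0,0,0,0,94],[0,0,0,0,0,0,94]],
])

```text
time_s: 42.92
ee_pos: [0.5324, 0.1187, 0.0174]
eef_rot: [-3.142, -0.0, -0.094]
force: [0.2, 0.2, -0.0]
grip_width: 0.094
grip_force: 0.0
```

```bash
python3 -c "
from h import *
pose()"
```

```text
TCP in press [-45.2 -36.2  17.4] yaw -0.0 F [ 0.2  0.2 -0. ]
```

>>> carry_out([
  [[1,0,0,0,0,0,94],[1,0,0,0,0,0,94],[1,0,0,0,0,0,94],[0,0,0,0,0,0,94]],
])

```text
time_s: 43.25
ee_pos: [0.5331, 0.1187, 0.0171]
eef_rot: [3.141, 0.006, -0.095]
force: [-17.1, 2.4, 13.7]
grip_width: 0.0941
grip_force: 8.5
```

```bash
python3 -c "
from h import *
pose()"
```

```text
TCP in press [-44.6 -36.1  17.1] yaw -0.001 F [-17.1   2.4  13.7]
```

>>> carry_out([
  [[-8,0,0,0,0,0,80],[-6,-10,0,0,0,0,80],[0,0,0,0,0,0,80],[4,0,0,0,0,0,80],[3,0,0,0,0,0,80],[2,0,0,0,0,0,80],[2,0,0,0,0,0,80],[2,0,0,0,0,0,80],[1,0,0,0,0,0,80],[0,0,0,0,0,0,80]],
])

```text
time_s: 44.08
ee_pos: [0.5342, 0.1285, 0.017]
eef_rot: [3.141, 0.006, -0.095]
force: [-16.4, 2.3, 12.0]
grip_width: 0.0799
grip_force: 8.5
```

```bash
python3 -c "
from h import *
pose()"
```

```text
TCP in press [-44.3 -26.3  17. ] yaw -0.001 F [-16.4   2.3  12. ]
```

>>> carry_out([
  [[-8,0,0,0,0,0,60],[-6,-9.3,0,0,0,0,60],[0,0,0,0,0,0,60],[0,0,0,0,0,0,60],[4,0,0,0,0,0,60],[3,0,0,0,0,0,60],[2,0,0,0,0,0,60],[2,0,0,0,0,0,60],[2,0,0,0,0,0,60],[1,0,0,0,0,0,60],[0,0,0,0,0,0,60]],
])

```text
time_s: 45.0
ee_pos: [0.5353, 0.1377, 0.017]
eef_rot: [3.141, 0.005, -0.095]
force: [-14.1, 0.7, 10.4]
grip_width: 0.0604
grip_force: 7.3
```

```bash
python3 -c "
from h import *
pose()"
```

```text
TCP in press [-44.1 -17.   17. ] yaw -0.001 F [-14.1   0.7  10.4]
```

>>> carry_out([
  [[-8,0,0,0,0,0,50],[-6,-13,0,0,0,0,50],[0,0,0,0,0,0,50],[0,0,0,0,0,0,50],[4,0,0,0,0,0,50],[3,0,0,0,0,0,50],[2,0,0,0,0,0,50],[2,0,0,0,0,0,50],[2,0,0,0,0,0,50],[1,0,0,0,0,0,50],[0,0,0,0,0,0,50]],
])

```text
time_s: 45.92
ee_pos: [0.5368, 0.1506, 0.017]
eef_rot: [3.141, 0.005, -0.095]
force: [-12.8, 0.3, 8.9]
grip_width: 0.05
grip_force: 6.4
```

```bash
python3 -c "
from h import *
pose()"
```

```text
TCP in press [-43.9  -4.1  17. ] yaw -0.001 F [-12.8   0.3   8.9]
```

>>> carry_out([
  [[-10,0,0,0,0,0,60],[0,0,-20,0,0,0,60],[0,0,-30,0,0,0,60],[0,0,-30,0,0,0,60],[0,0,-30,0,0,0,60],[0,0,-20,0,0,0,60],[6,-16,0,0,0,0,60],[6,-20,0,0,0,0,60],[6,-20,0,0,0,0,60],[6,-20,0,0,0,0,60],[6,-20,0,0,0,0,60],[6,-18,0,0,0,0,60],[0,0,0,0,0,0,60],[0,0,0,0,0,0,60]],
])

```text
time_s: 47.08
ee_pos: [0.5748, 0.262, 0.1467]
eef_rot: [3.141, 0.001, -0.093]
force: [0.6, -0.3, -0.5]
grip_width: 0.0601
grip_force: 0.0
```

```bash
python3 -c "
from h import *
pose(); x,y=pw(-15.8,110.4); to(x,y,.0535,-.094)"
```

```text
TCP in press [-16.5 110.4 146.7] yaw 0.001 F [ 0.6 -0.3 -0.5]
tool shift [ 0.7 -0.  93.2] turn z 0.001 tilt [3.141e+00 1.000e-03]
```

>>> carry_out([
  [[0.7,0,20,0,0,0,60],[0,0,25,0,0,0,60],[0,0,25,0,0,0,60],[0,0,15,0,0,0,60],[0,0,7,0,0,0,60],[0,0,0,0,0,0,60],[0,0,0,0,0,0,0],[0,0,0,0,0,0,0],[0,0,0,0,0,0,0],[0,0,0,0,0,0,0],[0,0,0,0,0,0,0],[0,0,0,0,0,0,0],[0,0,0,0,0,0,0],[0,0,0,0,0,0,0],[0,0,0,0,0,0,0]],
], squeeze=30)

```text
time_s: 48.33
ee_pos: [0.5756, 0.2617, 0.0554]
eef_rot: [-3.142, -0.0, -0.094]
force: [-1.0, -0.3, 2.7]
grip_width: 0.0192
grip_force: 30.0
```

>>> carry_out([
  [[3.1,-1.6,0,0,0,0,0],[3.3,-1.2,0,0,0,0,0],[3.4,-0.9,0,0,0,0,0],[3.4,-0.6,0,0,0,0,0],[0,0,0,0,0,0,0]],
])

```text
time_s: 48.75
ee_pos: [0.5899, 0.2639, 0.0554]
eef_rot: [3.14, -0.0, -0.095]
force: [0.4, -7.1, 5.6]
grip_width: 0.0192
grip_force: 30.0
```

```bash
python3 -c "
from h import *
pose()"
```

```text
TCP in press [ -1.6 113.7  55.4] yaw -0.001 F [ 0.4 -7.1  5.6]
```

>>> carry_out([
  [[3.5,-0.1,0,0,0,0,0],[3.5,0.2,0,0,0,0,0],[0,0,0,0,0,0,0]],
])

```text
time_s: 49.0
ee_pos: [0.5934, 0.2636, 0.0551]
eef_rot: [3.139, 0.008, -0.094]
force: [-27.3, -6.5, 18.7]
grip_width: 0.0195
grip_force: 30.0
```

```bash
python3 -c "
from h import *
pose()"
```

```text
TCP in press [  1.9 113.8  55.1] yaw 0.0 F [-27.3  -6.5  18.7]
```

>>> carry_out([
  [[0,0,0,0,0,0,0],[0,0,0,0,0,0,60],[0,0,0,0,0,0,60],[0,0,0,0,0,0,60],[0,0,0,0,0,0,60],[0,0,-20,0,0,0,60],[0,0,-30,0,0,0,60],[0,0,-30,0,0,0,60],[-8,18,-10,0,0,0,60],[-10,25,0,0,0,0,60],[-10,25,0,0,0,0,60],[-10,25,0,0,0,0,60],[-10,25,0,0,0,0,60],[-10,25,0,0,0,0,60],[-8,18,0,0,0,0,60],[0,0,0,0,0,0,60],[0,0,0,0,0,0,60],[0,0,0,0,0,0,60]],
])

```text
time_s: 50.5
ee_pos: [0.5157, 0.1103, 0.1454]
eef_rot: [-3.141, -0.001, -0.094]
force: [-0.6, -0.6, 0.4]
grip_width: 0.0597
grip_force: 0.0
```

```bash
python3 -c "
from h import *
pose(); pressview('w18',.026,.01)
c=load('w18'); q=np.load('press.npy')
p=proj(c,np.r_[pw(2,114),.078],True).round().astype(int); g=c['pixels'][p[1]-18:p[1]+18,p[0]-18:p[0]+18].max(2)<50; yx=np.argwhere(g).mean(0); w=onz(c,p[0]-18+yx[1],p[1]-18+yx[0],.078,True); v=R.from_euler('z',-q[2]).apply(w-[q[0],q[1],0])*1e3; print('knob',v.round(1),g.sum())"
```

```text
TCP in press [-61.  -46.1 145.4] yaw -0.0 F [-0.6 -0.6  0.4]
along: y -102.0  x -21.2..48.8 slope -0.013
along: y -99.4  x -6.8..28.8 slope 0.005
along: y -98.9  x -20.7..-8.1 slope 0.105
along: y -82.9  x -18.7..35.3 slope -0.016
along: y -81.3  x -6.7..18.7 slope -0.014
along: y -81.3  x -59.8..-44.1 slope 0.080
along: y -80.8  x -23.3..-8.8 slope 0.024
along: y -65.1  x 7.7..34.8 slope 0.003
along: y -65.1  x -11.3..6.2 slope 0.001
along: y -63.4  x -12.2..35.3 slope -0.015
along: y -47.1  x -24.3..29.3 slope -0.005
along: y -45.6  x -24.3..27.3 slope -0.006
along: y -29.0  x -9.8..34.8 slope -0.012
along: y -29.0  x -23.3..-10.2 slope 0.105
along: y -26.9  x -12.8..34.7 slope -0.015
along: y -21.2  x -6.8..12.7 slope 0.000
along: y -11.1  x -2.3..10.8 slope -0.064
along: y -11.1  x 21.7..33.2 slope 0.069
along: y -9.1  x -25.2..-11.2 slope 0.022
along: y -9.0  x 20.2..33.8 slope 0.072
along: y -8.6  x 7.2..18.8 slope 0.078
across: x -39.2  y -109.8..-97.3 slope -0.022
across: x -37.7  y -109.8..-85.7 slope -0.009
across: x -36.3  y -81.7..29.3 slope 0.019
across: x -34.5  y -69.8..-57.7 slope 0.037
across: x -26.7  y -21.3..-10.7 slope -0.016
across: x -25.4  y -87.4..-66.2 slope -0.080
across: x -3.6  y -6.8..29.3 slope 0.016
across: x 5.3  y -8.3..29.3 slope 0.017
across: x 35.1  y -25.8..-12.3 slope 0.018
across: x 36.7  y -25.8..-10.7 slope 0.031
across: x 37.3  y -67.8..-57.2 slope -0.023
across: x 38.4  y -18.2..-5.8 slope -0.030
across: x 38.6  y -1.2..26.3 slope 0.012
across: x 39.5  y -97.8..29.3 slope 0.015
across: x 54.0  y -109.8..29.3 slope 0.015
knob [  1.6 106.5  78. ] 447
```

```bash
python3 -c "
from h import *
im=cv2.imread('pics/w18_r.png',0).astype(float)
xs=np.arange(-60,60,.4)
for y in (-90,-72.5,-55,-37):
    k=int((y+110)/.4); p=cv2.GaussianBlur(im[:,k-8:k+9].mean(1)[:,None],(1,5),0).ravel(); g=np.gradient(p)
    n=(xs>-46)&(xs<-26); f=(xs>30)&(xs<46)
    t=lambda m:[(xs[m][i].round(1),g[m][i].round(1)) for i in sorted(np.argsort(-abs(g[m]))[:6])]
    print(y,'near',t(n),'far',t(f))
"
```

```text
-90 near [(np.float64(-38.0), np.float64(11.8)), (np.float64(-37.6), np.float64(11.6)), (np.float64(-37.2), np.float64(8.1)), (np.float64(-35.2), np.float64(-7.7)), (np.float64(-34.8), np.float64(-8.9)), (np.float64(-34.4), np.float64(-8.2))] far [(np.float64(36.8), np.float64(-14.7)), (np.float64(37.2), np.float64(-15.8)), (np.float64(38.0), np.float64(10.6)), (np.float64(38.4), np.float64(18.7)), (np.float64(38.8), np.float64(16.2)), (np.float64(39.2), np.float64(9.7))]
-72.5 near [(np.float64(-37.6), np.float64(7.5)), (np.float64(-37.2), np.float64(8.5)), (np.float64(-36.8), np.float64(8.6)), (np.float64(-26.8), np.float64(7.5)), (np.float64(-26.4), np.float64(18.1)), (np.float64(-26.0), np.float64(26.9))] far [(np.float64(36.8), np.float64(-11.5)), (np.float64(37.2), np.float64(-15.8)), (np.float64(37.6), np.float64(-14.2)), (np.float64(38.4), np.float64(14.3)), (np.float64(38.8), np.float64(21.6)), (np.float64(39.2), np.float64(16.7))]
-55 near [(np.float64(-37.2), np.float64(8.0)), (np.float64(-36.8), np.float64(9.7)), (np.float64(-36.4), np.float64(9.5)), (np.float64(-36.0), np.float64(6.7)), (np.float64(-26.4), np.float64(12.8)), (np.float64(-26.0), np.float64(18.7))] far [(np.float64(37.2), np.float64(-11.3)), (np.float64(37.6), np.float64(-14.9)), (np.float64(38.0), np.float64(-14.4)), (np.float64(39.2), np.float64(21.2)), (np.float64(39.6), np.float64(21.0)), (np.float64(40.0), np.float64(11.9))]
-37 near [(np.float64(-36.8), np.float64(9.3)), (np.float64(-36.4), np.float64(10.1)), (np.float64(-36.0), np.float64(8.1)), (np.float64(-26.8), np.float64(9.7)), (np.float64(-26.4), np.float64(8.7)), (np.float64(-26.0), np.float64(8.2))] far [(np.float64(37.6), np.float64(-14.2)), (np.float64(38.0), np.float64(-23.7)), (np.float64(38.4), np.float64(-20.6)), (np.float64(39.2), np.float64(24.7)), (np.float64(39.6), np.float64(28.3)), (np.float64(40.0), np.float64(16.8))]
```

```bash
python3 -c "
from station import ctrl
print(ctrl.hand_in())"
```

```text
the job is handed in; nothing more can be done
None
```

All four maple bars lie flat in a row against the fence, their far ends pushed up to the end stop; the jaw is cranked tight on them, the crank is released and the job is handed in, though the hand-in call returned no verdict.

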